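# Turn stone lids over in a flip jig and pin it shut

## Task

Lay the flip plate of the jig fully open, put every stone lid that is on the bench knob-up into a pocket of the plate, one to a pocket, then swing the plate over without slamming it until it is fully shut so that the lids drop knob-down into the nest. Then push the headed pin through the fork and the plate's lug until its head is up against the fork, and leave it there. Leave the marker, the cork block and the chisel where they are.

Things in the scene. Friction and masses are not known exactly. Their poses are not given: they have to be found in the camera images.
- fixture: Flip jig, fixed. Origin on the bench under the hinge's middle; x along the hinge, y across it to the nest, z up. Steel base 236 x 236 x 6 mm (y -92 to +144), nest block (x -107 to +107, y +8 to +86, top z 41) with three through bores 34 mm wide at y +47, and a two-cheek fork at y +124. Hinge axis: local x at z 42. The open plate lies at y -8 to -86.
- plate (a joint): Angle of the flip plate (214 x 78 x 32 mm): 0 shut, face down on the nest (top z 75 mm, 1.5 mm gap); 3.14 laid open, pockets up (face z 41). Stiff hinge, 0.55 N m friction: it stays where left and takes 5 to 10 N at the bar; starts a little open. Lids wedge in the tilting pockets, so they stay in while it is swung over evenly and come free as it shuts on the nest.
- bar (a point): Middle of the plate's handle: a round bar 12 mm thick, 80 mm long, parallel to the hinge (jig x +10 to +90), its centre line 42 mm out from the plate's free edge. It moves with the plate about the hinge axis: with a the angle, in the jig's frame x +50, y 128 cos a - 12 sin a, z 42 + 128 sin a + 12 cos a mm (z 54 shut, 30 open).
- fork (a point): Mouth of the fork's first hole, on the outer face of its near cheek: jig x -63, y +124, z 42 mm. The pin goes in level along the jig's +x. Cheeks (x -63 to -53, -37 to -27) are 30 mm wide in y, top z 56, with 13 mm round holes, 1.5 mm chamfer. The plate's lug (12 mm thick, same hole) comes between them; its hole lines up when the plate is fully shut.
- pin: Loose steel pin: square head 18 x 18 x 40 mm, round shaft 10 mm thick and 50 mm long with a tapered nose (last 7 mm). Origin on the axis at the shoulder; +x points to the nose: head x -40 to 0, shaft 0 to +50. Starts lying level on a flat of its head, axis 9 mm up. Fully home, its origin is at point fork, x along the jig's x.
- lid_0: Loose white stone lid, 0.18 kg: a disc 56 mm wide and 24 mm thick with a coaxial round knob 28 mm wide and 20 mm high on it (44 mm in all). Origin: centre of the disc's plain back; z points to the knob. Starts knob-up on the bench. Two or three of the three lids are present (None if absent).
- lid_1: Loose white stone lid, 0.18 kg: a disc 56 mm wide and 24 mm thick with a coaxial round knob 28 mm wide and 20 mm high on it (44 mm in all). Origin: centre of the disc's plain back; z points to the knob. Starts knob-up on the bench. Two or three of the three lids are present (None if absent).
- lid_2: Loose white stone lid, 0.18 kg: a disc 56 mm wide and 24 mm thick with a coaxial round knob 28 mm wide and 20 mm high on it (44 mm in all). Origin: centre of the disc's plain back; z points to the knob. Starts knob-up on the bench. Two or three of the three lids are present (None if absent).
- pocket_0 (a point): Centre of the floor of the plate's pocket at x -68 of the jig; moves with the plate (47 mm from the hinge axis; with the plate open it is at y -47, z 14 mm in the jig's frame). Round pocket 58 mm wide, 27 mm deep, 3 mm chamfer at the mouth, a 34 mm window through its 5 mm floor. A seated lid has its origin here.
- pocket_1 (a point): Centre of the floor of the plate's pocket at x +0 of the jig; moves with the plate (47 mm from the hinge axis; with the plate open it is at y -47, z 14 mm in the jig's frame). Round pocket 58 mm wide, 27 mm deep, 3 mm chamfer at the mouth, a 34 mm window through its 5 mm floor. A seated lid has its origin here.
- pocket_2 (a point): Centre of the floor of the plate's pocket at x +68 of the jig; moves with the plate (47 mm from the hinge axis; with the plate open it is at y -47, z 14 mm in the jig's frame). Round pocket 58 mm wide, 27 mm deep, 3 mm chamfer at the mouth, a 34 mm window through its 5 mm floor. A seated lid has its origin here.
- nest_0 (a point): Centre of the mouth of the nest's bore at x -68, y +47 of the jig, on the nest's top face (z 41.25 mm). A lid lying knob-down in it has its origin 24 mm above this point.
- nest_1 (a point): Centre of the mouth of the nest's bore at x +0, y +47 of the jig, on the nest's top face (z 41.25 mm). A lid lying knob-down in it has its origin 24 mm above this point.
- nest_2 (a point): Centre of the mouth of the nest's bore at x +68, y +47 of the jig, on the nest's top face (z 41.25 mm). A lid lying knob-down in it has its origin 24 mm above this point.
- marker: Felt marker, 13 x 135 x 15 mm, lying on the bench; not to be moved. Origin under its middle, length along its y.
- sanding_block: Cork sanding block, 56 x 100 x 28 mm; not to be moved. Origin under its middle, length along its y.
- chisel: Chisel with wooden handle, 27 x 210 x 27 mm; not to be moved. Origin under its middle, length along its y.

How it is judged:
By the outcome, as a careful person would: the job done as asked, in the order asked, and still so for the second after the job is handed in, with the robot touching nothing.
Of lid_0, lid_1, lid_2 only 2 to 3 are there at a start; the rules pass over those that are not, and their reading is None.
At some moment in a run one of lid_0, lid_1, lid_2, pin may be knocked a few centimetres aside while the robot is not near it.
It also fails if it takes over 192 s, if anything falls off the work surface, if the arm or the gripper's body presses on something with over 40 N, if the wrist force passes 120 N, or if a joint passes its speed limit or range.

## Robot

A 6-joint arm with a two-finger parallel gripper is mounted at the origin on a cart in front of the work surface, level with it; the furniture and walls round the work are solid. World frame = base frame: x ahead of the robot, y to its left, z up, the work surface at z = 0. Lengths are in mm, angles in rad, forces in N, time in s.
With the tool pointing down it reaches from about 400 to 925 mm from the base axis. Payload 12.5 kg.
Tool frame: the origin (TCP) lies between the finger pads; the fingertips stand 14 mm ahead of it and the grasp point (between the pads) lies 5 mm behind it; x points along the fingers, y is the direction in which the jaws open and shut, and the axes are right-handed (so a half turn about x gives the same grasp; the last joint's range is limited). The gripper opens to 95 mm and grips with 3 to 60 N. Pads are 20 mm wide; open, the fingers measure 119 mm over their backs; the gripper's body (75 mm by 180 mm) begins 59 mm behind the grasp point.
Start: joints at [1.035, 0.491, 1.559, -0, 1.092, -0.106], TCP at [260.416, 568.18, 228.661] pointing down, gripper open.
Joint ranges: [-3.1, 3.1], [-0.84, 2.19], [0.05, 2.79], [-1.13, 4.28], [0.06, 2.93], [-2.69, 2.69]. Speed limits (rad/s): [2.22, 2.22, 2.79, 3.14, 3.14, 3.14].

## Interface

Orientations are given as [roll, pitch, yaw] about the fixed x, y, z axes, in that order (R = Rz(yaw) Ry(pitch) Rx(roll)).
In Python, from cell import env, cams gives the robot as it stands.
- The arm moves only by the tool carry_out, never from a script. Its arguments are lists of equal length, an entry for each row: "grip": the closure, from -1 (fully open) to 1 (shut); "linear": the shift along the tool's x, y, z scaled (see below), a list of three; "turn": the turn about the tool's x scaled (see below). In form: {"grip": [grip, ...], "linear": [[tx, ty, tz], ...], "turn": [turn, ...]}. A call has 1 to 5 rows; each row shifts and turns the commanded pose from where the row before left it, along the tool's axes as they then stand; what a row does not reach is not made up. The controller multiplies each number of a shift by 0.5 m and each number of a turn by 180 degrees. A row lasts 1/10 s, in which the tool goes at most 50 mm and 8.59 degrees, less where a joint would pass 70% of its speed; a pose out of reach is approached as far as the arm can. A call with a number of a shift or a turn outside -1 to 1 is refused whole. A call with a gripper value outside its range is refused whole. The fingers move at their own pace and stop on an object; the grip force is fixed at half the most. Time passes only in rows, so rows that do not move let the fingers close. It gives the time, the measured TCP pose, the force and the opening at its end, in the units of the state.
- env.state(): the state, without advancing time (a new reading comes with each control period).
- cams.read_camera(name): name is "scene" or "side" or "wrist"; returns the picture (400x640x3 uint8, blue, green, red); there is no depth.
- cams.camera_info(name): a dict with "fx", "fy", "cx", "cy" (pixels), "view" (4x4, takes a point from world to camera coordinates). Camera axes: x right, y down, z forward; pixel columns grow to the right and rows downward; lengths in mm; the calibration is good to about 2 mm. A picture is of the moment at which its call begins: read the wrist's pose just before it. camera_info takes no time and is no camera call; for the wrist camera it gives the pose at the moment of the call.
- env.job_done(): hands the job in, once; it reports no verdict.
The state is a dict: "t": time; "joints": joint angles; "qvel": joint speeds; "tau": joint torques, N m; "eef_pos": TCP position; "tcp_rot": TCP orientation; "ft_force": force on the tool from outside, world axes, zero at the start; "moment": the same for the moment, N m; "opening": opening from 0.0 (shut) to 1.0 (fully open).
Only numpy, scipy, OpenCV 4.12 (cv2) and the standard library are available. Lean on these libraries where they do the work, as an engineer would, in place of code of your own. Each camera call takes 0.05 s, during which the arm holds its last target. There are 200 camera calls.

## Working session

There is one attempt and no reset: what is moved stays moved. The work goes in short steps, Python scripts to look and compute and a tool call to move; the robot and the scene stay as the last step left them, time stands still between calls to the robot, and variables do not carry over. Pictures are saved under pics/ and viewed, about 12 in all and at most 16, crops included, and the job is handed in when it is done.

Besides the shell and the picture viewer there is one more tool, called after "Call:" as name([rows], argument=value, ...), one row to a line, values as JSON. carry_out: Moves the arm, as the interface text tells. Shifts and turns lie within -1 to 1; 1 stands for 0.5 m of shift or 180 degrees of turn. Its arguments: {"type":"object","properties":{"grip":{"type":"array"},"linear":{"type":"array"},"turn":{"type":"array"}},"required":["grip","linear","turn"]}

```bash
ls; mkdir -p pics; python3 - <<'E'
from cell import env,cams
import cv2,numpy as np
print(env.state())
for n in("scene","side"):
    im=cams.read_camera(n);cv2.imwrite(f"pics/{n}0.png",im)
for n in("scene","side","wrist"):
    i=cams.camera_info(n);print(n,i["fx"],i["cx"],i["cy"],np.round(i["view"],3).tolist())
E
```

```text
pics
{'t': 0.0, 'joints': array([ 1.03538044e+00,  4.91506119e-01,  1.55943215e+00,  3.14495221e-05,
        1.09166994e+00, -1.05578767e-01]), 'qvel': array([ 0.00310905, -0.00089666, -0.00012092,  0.00062793, -0.00093905,
        0.00030284]), 'tau': array([-8.34674938e-04, -6.12654376e+01, -2.58170432e+01,  6.91474811e-02,
        4.82810126e-02, -6.56812222e-05]), 'eef_pos': array([260.30295706, 567.97952257, 228.10089191]), 'tcp_rot': array([-1.70383441,  1.56978039, -2.13368604]), 'ft_force': array([-0.15430607, -0.56060287, -1.01203781]), 'moment': array([-0.04280023,  0.04523881, -0.00024491]), 'opening': 1.0009189963123015}
scene 403.58229375131754 319.11809501657456 199.98283195267527 [[0.854, -0.52, -0.026, -446.348], [-0.294, -0.44, -0.849, 188.159], [0.43, 0.732, -0.528, 863.116], [0.0, 0.0, 0.0, 1.0]]
side 443.85647930068814 325.3787692245787 204.2149170281391 [[0.901, -0.434, 0.004, -464.398], [-0.175, -0.372, -0.911, 152.873], [0.397, 0.82, -0.411, 959.076], [0.0, 0.0, 0.0, 1.0]]
wrist 284.9652273631652 314.2155741957489 196.45385543669855 [[0.417, 0.909, -0.001, -623.502], [0.876, -0.402, 0.264, -29.512], [0.24, -0.111, -0.964, 391.38], [0.0, 0.0, 0.0, 1.0]]
```

View pics/scene0.png

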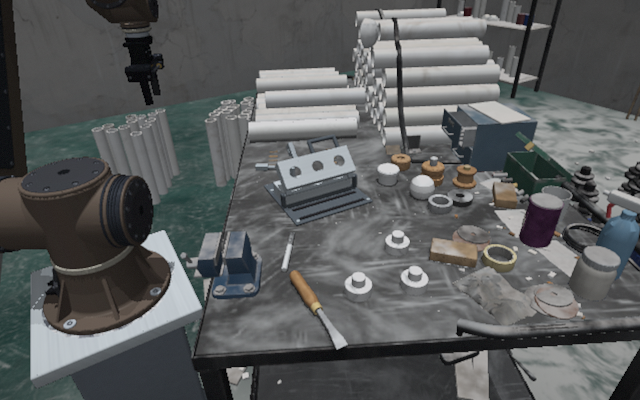

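View pics/side0.png

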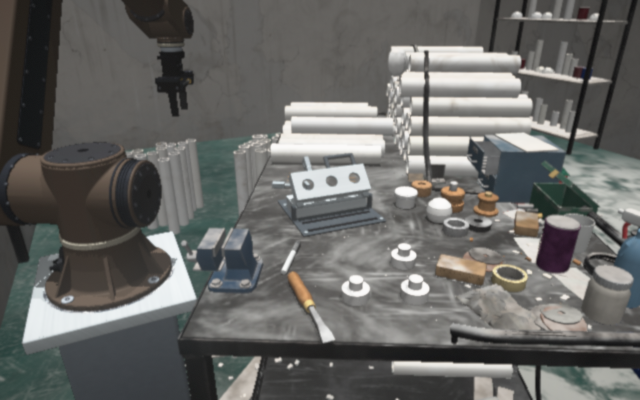

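Both views show three lids (scene ≈ (358,285), (414,277), (397,241)). The jig sits around (318,185) with its plate partly open and its bar at (325,143). The pin is probably at ≈(262,166), left of the jig. Next I'll take rough positions and enlarge the jig.

```bash
cat > h.py <<'E'
from cell import env,cams
import cv2,numpy as np
from scipy.spatial.transform import Rotation as Ro
def info(n):
    i=cams.camera_info(n);V=np.array(i["view"]);return i,V[:3,:3],V[:3,3]
def ray(i,R,t,px):
    d=R.T@np.array([(px[0]-i["cx"])/i["fx"],(px[1]-i["cy"])/i["fy"],1.]);return -R.T@t,d
def cast(cam,px,z=0):
    """cam: name or saved (i,R,t); point where the pixel's ray meets height z"""
    c=info(cam) if isinstance(cam,str) else cam
    o,d=ray(*c,px);return o+d*(z-o[2])/d[2]
def proj(cam,p):
    i,R,t=info(cam) if isinstance(cam,str) else cam
    q=R@np.asarray(p,float)+t;return np.array([i["fx"]*q[0]/q[2]+i["cx"],i["fy"]*q[1]/q[2]+i["cy"]])
def two(ca,pa,cb,pb):
    (o1,d1),(o2,d2)=[ray(*(info(c) if isinstance(c,str) else c),p) for c,p in((ca,pa),(cb,pb))]
    s=np.linalg.lstsq(np.c_[d1,-d2],o2-o1,rcond=None)[0];a,b=o1+s[0]*d1,o2+s[1]*d2
    return (a+b)/2,np.linalg.norm(a-b)
def snap(name):
    import pickle
    c=info("wrist");s=env.state();im=cams.read_camera("wrist");cv2.imwrite(f"pics/{name}.png",im)
    pickle.dump((c,s),open(f"pics/{name}.pkl","wb"));return im,c,s
E
python3 - <<'E'
from h import *
r=lambda v:np.round(v,1)
for p in[(358,275),(414,269),(397,234)]:print("lid",r(cast("scene",p,44)))
for p in[(293,220),(370,200),(268,181)]:print("base",r(cast("scene",p,6)))
print("pin",r(cast("scene",(262,166),9)),"pin two",two("scene",(262,166),"side",(280,183)))
print("bar",two("scene",(325,143),"side",(341,158)))
for p in[(288,250),(318,310),(455,250)]:print("obs",r(cast("scene",p,10)))
s=env.state();print(r(Ro.from_euler("xyz",s["tcp_rot"]).as_matrix()))
print("wristcam pos",-info("wrist")[1].T@info("wrist")[2])
a=cv2.imread("pics/scene0.png")[120:235,230:390];b=cv2.imread("pics/side0.png")[140:255,250:410]
cv2.imwrite("pics/c1.png",np.hstack([cv2.resize(x,None,fx=2.5,fy=2.5*1.0,interpolation=3) for x in(a,b)]))
im,c,s=snap("w0")
E
```

```text
lid [ 437.6 -292.8   44. ]
lid [ 543.8 -340.4   44. ]
lid [ 593.1 -230.4   44. ]
base [444.    1.3   6. ]
base [670.1 -31.1   6. ]
base [479.  228.3   6. ]
pin [503.5 325.7   9. ] pin two (array([504.85206834, 319.54890238,  13.04228932]), np.float64(7.413047068544653))
bar (array([603.36480808,  90.24570136, 152.05030899]), np.float64(4.509998273138741))
obs [ 373.6 -105.9   10. ]
obs [ 337.1 -301.2   10. ]
obs [ 695.3 -316.2   10. ]
[[-0.   0.4  0.9]
 [-0.   0.9 -0.4]
 [-1.  -0.  -0. ]]
wristcam pos [192.27510569 598.22133155 384.66161843]
```

View pics/c1.png

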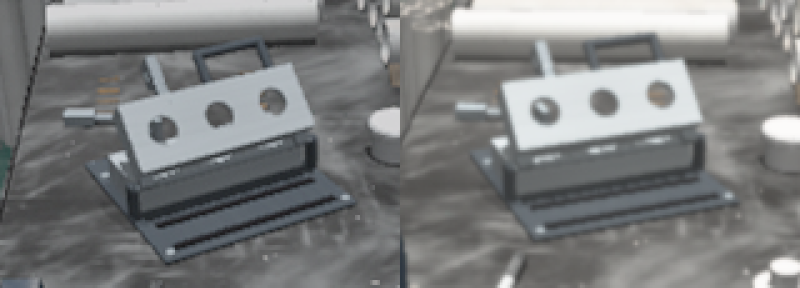

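View pics/w0.png

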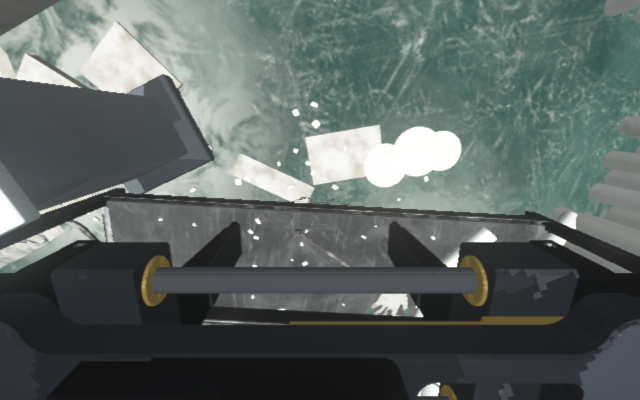

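The enlarged crop shows the pin at the jig's back left, head to the left and shaft pointing along the jig's +x. The plate is partly open over the nest with its bar at the back. The wrist view shows only floor and the bench edge, so I'll move above the jig and look from there.

Call:
carry_out([
  [-0.025, -0.04, 0.0835],
  [-0.025, -0.04, 0.0835],
  [-0.025, -0.04, 0.0835],
  [-0.025, -0.04, 0.0835],
  [-0.025, -0.04, 0.0835],
], grip=[-1, -1, -1, -1, -1], turn=[0, 0, 0, 0, 0])

```text
t: 0.65
eef_pos: [409.3, 388.7, 291.5]
tcp_rot: [-2.192, 1.571, -2.621]
ft_force: [-0.1, -0.4, 0.7]
opening: 1.001
```

Call:
carry_out([
  [-0.025, -0.04, 0.0835],
  [-0.025, -0.04, 0.0835],
  [-0.025, -0.04, 0.0835],
  [-0.025, -0.04, 0.0835],
  [-0.025, -0.04, 0.0835],
], grip=[-1, -1, -1, -1, -1], turn=[0, 0, 0, 0, 0])

```text
t: 1.15
eef_pos: [557.5, 210.7, 354.1]
tcp_rot: [-3.031, 1.571, 2.822]
ft_force: [1.0, 1.1, 0.7]
opening: 1.0
```

Call:
carry_out([
  [-0.025, -0.04, 0.0835],
  [-0.025, -0.04, 0.0835],
  [0, 0, 0],
  [0, 0, 0],
  [0, 0, 0],
], grip=[-1, -1, -1, -1, -1], turn=[0, 0, -0.045, -0.045, 0])

```text
t: 1.65
eef_pos: [616.0, 140.8, 378.2]
tcp_rot: [-2.967, 1.57, -3.112]
ft_force: [0.3, 0.3, 0.3]
opening: 1.002
```

```bash
python3 - <<'E'
from h import *
im,c,s=snap("w1");print(s["t"],s["eef_pos"],s["ft_force"],s["joints"]);print(np.round(Ro.from_euler("xyz",s["tcp_rot"]).as_matrix(),3))
E
```

```text
1.65 [615.95983251 140.80603681 378.20159507] [0.33663457 0.31157584 0.30264672] [ 1.20220493e-01  3.98968905e-01  1.31511052e+00  6.65289947e-05
  1.42823524e+00 -1.30495898e+00]
[[-0.001  0.145  0.989]
 [-0.     0.989 -0.145]
 [-1.    -0.    -0.001]]
```

View pics/w1.png

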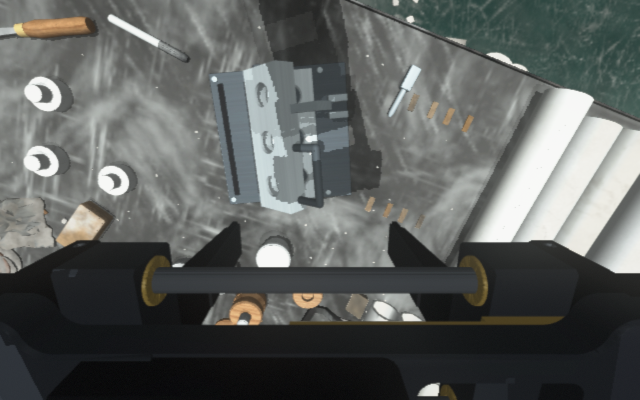

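The wrist view shows the jig at ≈(285,135) with its base edge on the left. The pin has its head at (410,76) and nose at (391,114). Three lids are at (45,95), (45,162) and (115,180). I'll enlarge the jig and pin.

```bash
python3 - <<'E'
from h import *
im=cv2.imread("pics/w1.png")
cv2.imwrite("pics/c2.png",cv2.resize(im[50:220,200:430],None,fx=3.47,fy=3.47,interpolation=cv2.INTER_CUBIC))
E
```

```text
(no output)
```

View pics/c2.png

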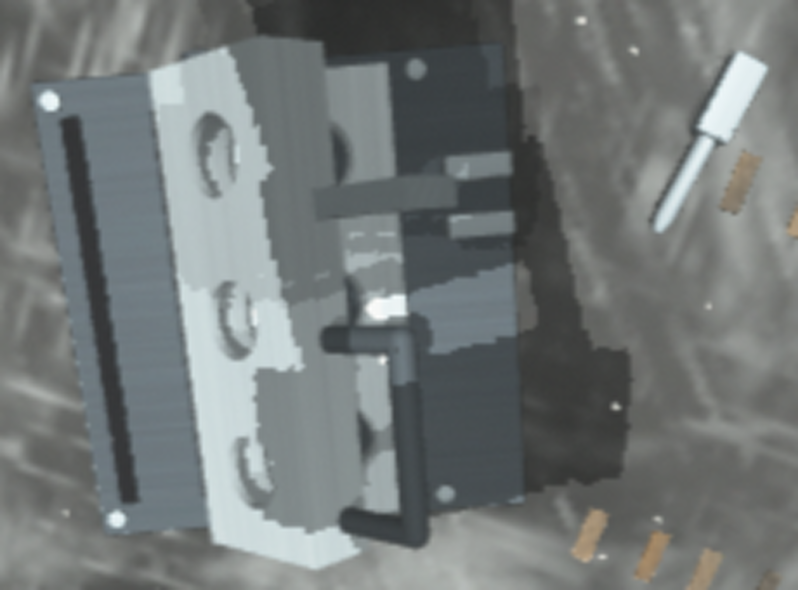

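Crop readings: base corners (33,87), (103,536), (502,42), (524,500); bar ends (406,335) and (418,540); fork cheeks at (480,165) and (480,223); pin head end (752,62) and nose (658,230).

```bash
cat >> h.py <<'E'
def load(n):
    import pickle;return pickle.load(open(f"pics/{n}.pkl","rb"))
def rigid(L,W):
    L,W=np.array(L,float),np.array(W,float)[:,:2];a,b=L-L.mean(0),W-W.mean(0)
    th=np.arctan2((a[:,0]*b[:,1]-a[:,1]*b[:,0]).sum(),(a*b).sum());R=np.array([[np.cos(th),-np.sin(th)],[np.sin(th),np.cos(th)]])
    o=W.mean(0)-R@L.mean(0);return th,o,W-(L@R.T+o)
def barL(a):return np.array([50,128*np.cos(a)-12*np.sin(a),42+128*np.sin(a)+12*np.cos(a)])
E
python3 - <<'E'
from h import *
from scipy.optimize import minimize_scalar
c,s=load("w1");f=lambda p:np.array(p)/3.47+[200,50]
W=[cast(c,f(p),6) for p in[(33,87),(103,536),(502,42),(524,500)]]
th,o,res=rigid([(-118,-92),(118,-92),(-118,144),(118,144)],W);print("jig",th,o,"res",np.round(res,1).tolist())
Wr=[cast(c,f(p),6) for p in[(48,101),(117,520),(416,69),(446,494)]]
R=np.array([[np.cos(th),-np.sin(th)],[np.sin(th),np.cos(th)]])
print("rivets local",np.round([R.T@(w[:2]-o) for w in Wr],1).tolist())
def w(l):return np.r_[o+R@l[:2],l[2]]
m=f(((406+418)/2,(335+540)/2))
r=minimize_scalar(lambda a:np.linalg.norm(proj(c,w(barL(a)))-m),bounds=(0,1.6),method="bounded");print("angle",r.x,r.fun,"bar",w(barL(r.x)))
print("fork proj crop",(proj(c,w([-58,124,56]))-[200,50])*3.47,(proj(c,w([-32,124,56]))-[200,50])*3.47)
h,n=cast(c,f((752,62)),9),cast(c,f((658,230)),9);print("pin",h,n,np.linalg.norm(n-h),np.arctan2(*(n-h)[[1,0]]))
for p in[(40,93),(38,160),(109,178)]:print("lid",cast(c,p,44)[:2])
E
```

```text
jig -0.0645800377105878 [565.82567845  64.95597377] res [[2.1, 2.0], [-0.5, -0.4], [0.5, -0.7], [-2.1, -0.9]]
rivets local [[-109.0, -83.6], [108.9, -83.2], [-108.7, 100.3], [109.0, 100.2]]
angle 0.7645851970099714 0.4736223570795254 bar [621.14671767 145.62082441 139.26646129]
fork proj crop [478.0800384  165.66657597] [481.43697871 224.45063519]
pin [485.20686403 335.52340776   9.        ] [557.79624993 283.78310292   9.        ] 89.1418986223372 -0.6192521356927032
lid [ 437.45622574 -284.04405546]
lid [ 540.74208461 -330.75238861]
lid [ 589.03998304 -220.16749225]
```

Jig pose: yaw −0.0646 at (565.8, 65.0). The fork's projection agrees to within 1 mm and the plate angle is 0.765. Now I'll go to the bar.

Call:
carry_out([
  [0, 0, 0],
  [0.05, 0.0102, 0.0096],
  [0.1, 0, 0],
  [0.1, 0, 0],
  [0.1, 0, 0],
], grip=[0.37, 0.37, 0.37, 0.37, 0.37], turn=[-0.0258, 0, 0, 0, 0])

```text
t: 2.2
eef_pos: [620.5, 146.5, 202.2]
tcp_rot: [0.293, 1.57, 0.223]
ft_force: [0.8, 0.2, -0.6]
opening: 0.637
```

Call:
carry_out([
  [0, 0, 0],
  [0, 0, 0],
  [0.04, 0, 0],
  [0.04, 0, 0],
  [0.02, 0, 0],
], grip=[0.37, 0.37, 0.37, 0.37, 0.37], turn=[0, 0, 0, 0, 0])

```text
t: 2.7
eef_pos: [621.9, 146.3, 155.6]
tcp_rot: [0.224, 1.568, 0.156]
ft_force: [0.0, -0.2, 0.4]
opening: 0.319
```

Call:
carry_out([
  [0.02, -0.001, -0.001],
  [0.018, 0, 0],
  [0, 0, 0],
  [0, 0, 0],
  [0, 0, 0],
], grip=[0.37, 0.37, 0.37, 1, 1], turn=[0, 0, 0, 0, 0])

```text
t: 3.2
eef_pos: [620.8, 145.6, 135.3]
tcp_rot: [0.262, 1.57, 0.196]
ft_force: [0.5, 0.3, 0.1]
opening: 0.195
```

Call:
carry_out([
  [0, 0, 0],
  [0, 0, 0],
  [0, 0, 0],
], grip=[1, 1, 1], turn=[0, 0, 0])

```text
t: 3.5
eef_pos: [620.6, 145.1, 134.8]
tcp_rot: [-1.122, 1.57, -1.188]
ft_force: [0.6, -5.5, -0.4]
opening: 0.121
```

```bash
python3 - <<'E'
from h import *
a=np.linspace(.765,np.pi,21);b=np.array([barL(x) for x in a]);d=np.diff(b,axis=0)/500
for i in range(20):print(i,round(a[i+1],3),[round(-d[i,2],4),round(d[i,1],4),0], "cumW",np.round([620.6+.0646*(b[i+1,1]-b[0,1]),145.1+.998*(b[i+1,1]-b[0,1]),134.8+b[i+1,2]-b[0,2]],1))
E
```

```text
0 0.884 [np.float64(-0.0186), np.float64(-0.0243), 0] cumW [619.8 133.  144.1]
1 1.003 [np.float64(-0.0155), np.float64(-0.0263), 0] cumW [619.  119.9 151.8]
2 1.121 [np.float64(-0.0123), np.float64(-0.0279), 0] cumW [618.1 105.9 158. ]
3 1.24 [np.float64(-0.0089), np.float64(-0.0292), 0] cumW [617.1  91.4 162.5]
4 1.359 [np.float64(-0.0054), np.float64(-0.0301), 0] cumW [616.2  76.4 165.2]
5 1.478 [np.float64(-0.0018), np.float64(-0.0305), 0] cumW [615.2  61.2 166.1]
6 1.597 [np.float64(0.0018), np.float64(-0.0305), 0] cumW [614.2  45.9 165.1]
7 1.716 [np.float64(0.0054), np.float64(-0.03), 0] cumW [613.2  31.  162.4]
8 1.834 [np.float64(0.009), np.float64(-0.0292), 0] cumW [612.3  16.4 157.9]
9 1.953 [np.float64(0.0124), np.float64(-0.0279), 0] cumW [611.4   2.5 151.8]
10 2.072 [np.float64(0.0156), np.float64(-0.0263), 0] cumW [610.5 -10.7 144. ]
11 2.191 [np.float64(0.0186), np.float64(-0.0242), 0] cumW [609.7 -22.7 134.7]
12 2.31 [np.float64(0.0213), np.float64(-0.0219), 0] cumW [609.  -33.7 124. ]
13 2.429 [np.float64(0.0238), np.float64(-0.0192), 0] cumW [608.4 -43.2 112.1]
14 2.547 [np.float64(0.0259), np.float64(-0.0162), 0] cumW [607.9 -51.3  99.2]
15 2.666 [np.float64(0.0276), np.float64(-0.013), 0] cumW [607.5 -57.8  85.4]
16 2.785 [np.float64(0.029), np.float64(-0.0097), 0] cumW [607.2 -62.7  70.9]
17 2.904 [np.float64(0.0299), np.float64(-0.0062), 0] cumW [607.  -65.7  56. ]
18 3.023 [np.float64(0.0304), np.float64(-0.0026), 0] cumW [606.9 -67.   40.8]
19 3.142 [np.float64(0.0305), np.float64(0.001), 0] cumW [606.9 -66.5  25.5]
```

Call:
carry_out([
  [-0.0186, -0.0243, 0],
  [-0.0155, -0.0263, 0],
  [-0.0123, -0.0279, 0],
  [-0.0089, -0.0292, 0],
  [-0.0054, -0.0301, 0],
], grip=[1, 1, 1, 1, 1], turn=[0, 0, 0, 0, 0])

```text
t: 4.0
eef_pos: [616.2, 78.1, 166.7]
tcp_rot: [1.003, 1.567, 0.937]
ft_force: [-0.6, 8.2, 9.1]
opening: 0.12
```

Call:
carry_out([
  [-0.0018, -0.0305, 0],
  [0.0018, -0.0305, 0],
  [0.0054, -0.03, 0],
  [0.009, -0.0292, 0],
  [0, 0, 0],
], grip=[1, 1, 1, 1, 1], turn=[0, 0, 0, 0, 0])

```text
t: 4.5
eef_pos: [611.8, 15.6, 158.3]
tcp_rot: [0.349, 1.571, 0.282]
ft_force: [-2.3, -5.5, 2.8]
opening: 0.12
```

Tracking is good and the forces are small, so I'll continue.

Call:
carry_out([
  [0.0124, -0.0279, 0],
  [0.0156, -0.0263, 0],
  [0.0186, -0.0242, 0],
  [0.0213, -0.0219, 0],
  [0.0238, -0.0192, 0],
], grip=[1, 1, 1, 1, 1], turn=[0, 0, 0, 0, 0])

```text
t: 5.0
eef_pos: [607.8, -42.9, 111.5]
tcp_rot: [1.772, 1.57, 1.706]
ft_force: [-1.5, 4.9, 2.1]
opening: 0.121
```

Call:
carry_out([
  [0.0259, -0.0162, 0],
  [0.0276, -0.013, 0],
  [0.029, -0.0097, 0],
  [0.0299, -0.0062, 0],
  [0, 0, 0],
], grip=[1, 1, 1, 1, 1], turn=[0, 0, 0, 0, 0])

```text
t: 5.5
eef_pos: [606.1, -65.4, 53.1]
tcp_rot: [2.819, 1.569, 2.753]
ft_force: [0.9, 2.7, -5.7]
opening: 0.12
```

Call:
carry_out([
  [0.015, -0.0015, 0],
  [0.015, -0.0015, 0],
  [0.014, 0.0005, 0],
  [0.01, 0.0005, 0],
  [0, 0, 0],
], grip=[1, 1, 1, 1, 1], turn=[0, 0, 0, 0, 0])

```text
t: 6.0
eef_pos: [606.1, -66.1, 27.8]
tcp_rot: [2.9, 1.57, 2.835]
ft_force: [-1.0, 3.9, -4.9]
opening: 0.116
```

Call:
carry_out([
  [0.006, 0, 0],
  [0.004, 0, 0],
  [0.004, 0, 0],
  [0, 0, 0],
], grip=[1, 1, 1, 1], turn=[0, 0, 0, 0])

```text
t: 6.4
eef_pos: [606.4, -65.9, 24.3]
tcp_rot: [0.106, 1.57, 0.041]
ft_force: [-10.5, 8.0, 28.8]
opening: 0.114
```

The plate is against its open stop. I'll release it, lift, and look at the lids.

Call:
carry_out([
  [-0.004, 0, 0],
  [0, 0, 0],
  [0, 0, 0],
  [-0.03, 0, 0],
  [-0.08, 0, 0],
], grip=[0.4, 0.4, 0.4, 0.4, 0.4], turn=[0, 0, 0, 0, 0])

```text
t: 6.9
eef_pos: [605.1, -66.2, 77.1]
tcp_rot: [2.998, 1.565, 2.932]
ft_force: [0.3, -0.7, 1.5]
opening: 0.299
```

Call:
carry_out([
  [-0.08, -0.05, 0.005],
  [-0.08, -0.05, 0.005],
  [-0.05, -0.08, 0.005],
  [-0.05, -0.08, 0.005],
  [-0.05, -0.08, 0.005],
], grip=[-0.2, -0.2, -0.2, -0.2, -0.2], turn=[0, 0, 0, 0, 0])

```text
t: 7.4
eef_pos: [607.3, -238.2, 236.1]
tcp_rot: [-0.444, 1.57, -0.51]
ft_force: [0.8, 0.0, -0.7]
opening: 0.597
```

Call:
carry_out([
  [0, -0.09, 0],
  [0, 0, 0],
  [0, 0, 0],
], grip=[-0.2, -0.2, -0.2], turn=[0, 0, 0])

```text
t: 7.7
eef_pos: [604.2, -282.4, 234.1]
tcp_rot: [1.353, 1.571, 1.285]
ft_force: [-0.6, 0.4, -0.0]
opening: 0.601
```

```bash
python3 - <<'E'
from h import *
im,c,s=snap("w2");print(s["t"],s["eef_pos"],s["ft_force"],s["joints"]);print(np.round(Ro.from_euler("xyz",s["tcp_rot"]).as_matrix(),3))
E
```

```text
7.7 [ 604.21324333 -282.42135152  234.11567836] [-0.64763446  0.44169718 -0.00467751] [-5.36268384e-01  5.47270446e-01  1.44037352e+00  1.54158003e-04
  1.15398476e+00 -2.03927203e+00]
[[ 0.     0.068  0.998]
 [ 0.     0.998 -0.068]
 [-1.     0.     0.   ]]
```

View pics/w2.png

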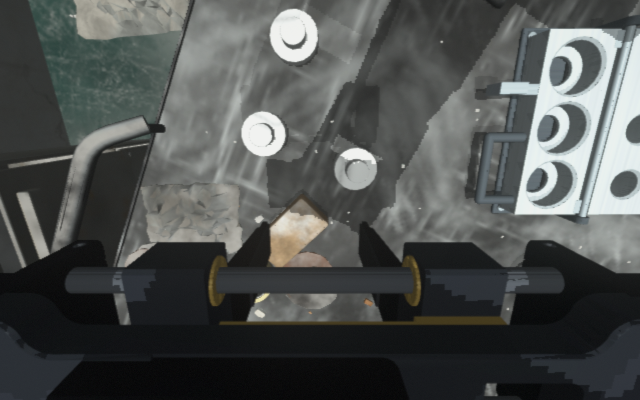

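The plate lies open with its pockets at (578,67), (565,128) and (550,184). The lids' knob tops are at ≈(293,31), (262,134) and (356,160), the last one in shadow. I'll fit circles to them.

```bash
cat >> h.py <<'E'
def lids(im,c,guess,k=4):
    """knob-top (z 44) and disc-top (z 24) circle centres near pixel guesses"""
    out=[]
    for g in guess:
        x0,y0=max(int(g[0])-40,0),max(int(g[1])-40,0);p=im[y0:y0+80,x0:x0+80]
        G=cv2.GaussianBlur(cv2.resize(cv2.cvtColor(p,6),None,fx=k,fy=k,interpolation=cv2.INTER_CUBIC),(7,7),0);r=[]
        for z,R in((44,14),(24,28)):
            q=cast(c,g,z);rp=k*np.linalg.norm(proj(c,q+[0,R,0])-proj(c,q))
            h=cv2.HoughCircles(G,cv2.HOUGH_GRADIENT_ALT,1,20,param1=120,param2=.5,minRadius=int(rp*.85),maxRadius=int(rp*1.15))
            if h is None:r.append(None);continue
            h=h[0];m=min(h,key=lambda v:np.hypot(v[0]/k+x0-g[0],v[1]/k+y0-g[1]))
            r.append((np.round(m[:2]/k+[x0,y0],1).tolist(),round(m[2]/rp,2),np.round(cast(c,m[:2]/k+[x0,y0],z)[:2],1).tolist()))
        out.append(r)
    return out
E
python3 - <<'E'
from h import *
c,s=load("w2");im=cv2.imread("pics/w2.png")
for r in lids(im,c,[(293,31),(262,133),(356,160)]):print(r)
th,o=-.0646,np.array([565.8,65.]);R=np.array([[np.cos(th),-np.sin(th)],[np.sin(th),np.cos(th)]])
for x in(-68,0,68):p=o+R@[x,-47];print("pocket",np.round(p,1),"proj mouth",np.round(proj(c,[*p,41]),1))
print("bar",o+R@[50,-128])
E
```

```text
[([295.0, 36.5], np.float64(0.96), [442.1, -293.3]), ([294.5, 34.0], np.float64(1.03), [434.4, -294.5])]
[([261.0, 134.5], np.float64(0.97), [543.7, -342.7]), ([262.5, 134.5], np.float64(1.0), [544.7, -344.5])]
[([356.5, 168.8], np.float64(0.96), [592.8, -230.5]), ([355.0, 169.0], np.float64(0.97), [596.6, -229.7])]
pocket [494.9  22.5] proj mouth [577.1  67.7]
pocket [562.8  18.1] proj mouth [563.4 129.4]
pocket [630.6  13.7] proj mouth [551.1 184.8]
bar [607.43265725 -65.96076455]
```

Pocket projections match the mouths in the image. Picking lid C at (594,−230).

Call:
carry_out([
  [0.05, 0.052, -0.014],
  [0.07, 0.051, -0.0134],
  [0.09, 0, 0],
  [0.09, 0, 0],
  [0.04, 0, 0],
], grip=[0, 0, 0, 0, 0], turn=[0, 0, 0, 0, 0])

```text
t: 8.25
eef_pos: [593.3, -226.7, 60.3]
tcp_rot: [2.706, 1.566, 2.642]
ft_force: [-0.7, 0.1, 0.4]
opening: 0.501
```

Call:
carry_out([
  [0.02, 0, 0],
  [0.015, 0, 0],
  [0, 0, 0],
], grip=[0, 0, 0], turn=[0, 0, 0])

```text
t: 8.55
eef_pos: [594.7, -228.9, 46.4]
tcp_rot: [0.154, 1.571, 0.089]
ft_force: [0.3, 0.3, 0.4]
opening: 0.496
```

Call:
carry_out([
  [0.008, 0, 0],
  [0, 0, 0],
  [0, 0, 0],
  [0, 0, 0],
  [0, 0, 0],
], grip=[1, 1, 1, 1, 1], turn=[0, 0, 0, 0, 0])

```text
t: 9.05
eef_pos: [594.7, -229.4, 42.9]
tcp_rot: [-0.208, 1.57, -0.274]
ft_force: [0.4, 1.9, 5.7]
opening: 0.286
```

Call:
carry_out([
  [-0.05, 0, 0],
  [-0.08, 0.03, 0.003],
  [-0.07, 0.06, 0.005],
  [0, 0.08, 0.008],
  [0, 0.08, 0.008],
], grip=[1, 1, 1, 1, 1], turn=[0, 0, 0, 0, 0])

```text
t: 9.55
eef_pos: [615.0, -104.6, 143.5]
tcp_rot: [-0.183, 1.569, -0.25]
ft_force: [0.1, 0.5, -2.4]
opening: 0.284
```

Call:
carry_out([
  [0, 0.08, 0.008],
  [0, 0.08, 0.007],
  [0, 0.05, 0],
  [0, 0.03, 0],
  [0, 0, 0],
], grip=[1, 1, 1, 1, 1], turn=[0, 0, 0, 0, 0])

```text
t: 10.05
eef_pos: [630.0, 15.2, 142.1]
tcp_rot: [2.77, 1.57, 2.706]
ft_force: [-0.4, -1.3, -1.4]
opening: 0.285
```

Call:
carry_out([
  [0, 0, 0],
  [0, 0, 0],
], grip=[1, 1], turn=[0, 0])

```text
t: 10.25
eef_pos: [630.0, 12.5, 142.2]
tcp_rot: [-2.18, 1.571, -2.247]
ft_force: [-0.2, 0.5, -1.2]
opening: 0.283
```

```bash
cat >> h.py <<'E'
def go(p):
    """tool-frame shift in move units from here to world point p"""
    s=env.state();M=Ro.from_euler("xyz",s["tcp_rot"]).as_matrix();d=M.T@(np.array(p)-s["eef_pos"])/500
    print("t",round(s["t"],2),"at",np.round(s["eef_pos"],1),"F",np.round(s["ft_force"],1),"y-ang",round(np.arctan2(M[1,1],M[0,1]),4),"shift",np.round(d,4))
E
python3 - <<'E'
from h import *
go([630.6,13.7,56.9]);im,c,s=snap("w3")
E
```

```text
t 10.25 at [630.   12.5 142.2] F [-0.2  0.5 -1.2] y-ang 1.5035 shift [0.1706 0.0025 0.001 ]
```

View pics/w3.png

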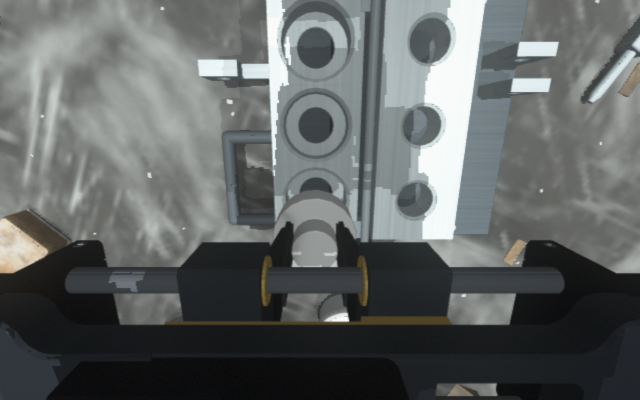

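The held lid shows at (316,225), with the top of its rim arc at ≈row 193. The pockets are at (316,41) and (316,124). I'll check the lid's offset in the grip and the pocket predictions.

```bash
python3 - <<'E'
from h import *
c,s=load("w3");e=s["eef_pos"];zt=np.array([.998,-.067,0]);yt=np.array([.067,.998,0])
for z in(99.3,123.3):
  A=[proj(c,[*(e[:2]+28*(np.cos(a)*zt+np.sin(a)*yt)[:2]),z]) for a in np.linspace(0,2*np.pi,73)];A=np.array(A)
  print("disc rim z",z,"top row",A[:,1].min(),"cols",A[:,0].min(),A[:,0].max())
im=cv2.imread("pics/w3.png");G=cv2.GaussianBlur(cv2.resize(im[:185,260:380],None,fx=4,fy=4,interpolation=2)[:,:,1],(7,7),0)
h=cv2.HoughCircles(G,cv2.HOUGH_GRADIENT_ALT,1,20,param1=120,param2=.6,minRadius=60,maxRadius=190)
print(np.round(h[0]/4+[260,0,0],1))
for n,p in(("p0",(494.9,22.5)),("p1",(562.8,18.1))):
  for z,r in((41,32),(14,17)):q=proj(c,[*p,z]);print(n,z,np.round(q,1),"r",np.linalg.norm(proj(c,[p[0],p[1]+r,z])-q))
g=im[180:235,300:335,1].mean(1).round();print(g.tolist())
g=im[215,265:370,1];print(g.tolist())
E
```

```text
disc rim z 99.3 top row 185.83837186847353 cols 277.9430883710229 353.20198774350087
disc rim z 123.3 top row 194.45105693141625 cols 273.5077103423392 357.9853081362668
[[316.2 124.8  31.7]
 [315.2  45.8  33.3]
 [316.2 124.8  17.7]
 [315.2  45.8  18.9]]
p0 41 [316.4  41.1] r 39.348012287767745
p0 14 [316.1  48.9] r 18.77310748685773
p1 41 [316.5 126.9] r 36.49987765450909
p1 14 [316.3 126.1] r 17.543685792133324
[96.0, 91.0, 87.0, 84.0, 79.0, 75.0, 73.0, 72.0, 71.0, 72.0, 81.0, 92.0, 100.0, 107.0, 108.0, 106.0, 104.0, 105.0, 110.0, 128.0, 142.0, 149.0, 153.0, 154.0, 155.0, 155.0, 155.0, 155.0, 155.0, 155.0, 155.0, 154.0, 154.0, 154.0, 154.0, 154.0, 154.0, 155.0, 156.0, 144.0, 132.0, 125.0, 120.0, 115.0, 112.0, 110.0, 108.0, 107.0, 105.0, 105.0, 107.0, 119.0, 129.0, 134.0, 138.0]
[61, 62, 61, 61, 61, 62, 62, 62, 65, 93, 145, 180, 173, 139, 98, 112, 128, 129, 129, 127, 127, 128, 130, 132, 136, 139, 142, 144, 145, 147, 149, 150, 151, 151, 153, 152, 153, 154, 154, 155, 155, 154, 154, 155, 154, 155, 155, 154, 154, 154, 155, 155, 154, 155, 155, 154, 155, 154, 154, 155, 154, 154, 154, 154, 154, 155, 155, 154, 155, 155, 154, 154, 155, 154, 154, 154, 154, 154, 154, 154, 154, 153, 147, 129, 111, 133, 173, 180, 181, 183, 179, 158, 96, 68, 66, 68, 86, 116, 133, 143, 151, 153, 148, 139, 115]
```

The lid sits about 2 mm toward tool +z in the grip and the pocket about 1 mm toward −z, so I'll correct by −2.5 mm in tool z.

Call:
carry_out([
  [0.03, 0.0025, -0.004],
  [0.05, 0, 0],
  [0.03, 0, 0],
  [0.02, 0, 0],
  [0, 0, 0],
], grip=[1, 1, 1, 1, 1], turn=[0, 0, 0, 0, 0])

```text
t: 10.8
eef_pos: [627.8, 14.8, 76.0]
tcp_rot: [3.104, 1.569, 3.038]
ft_force: [-0.2, -0.6, -0.9]
opening: 0.285
```

Call:
carry_out([
  [0.01, 0, 0],
  [0.01, 0, 0],
  [0, 0, 0],
], grip=[1, 1, 1], turn=[0, 0, 0])

```text
t: 11.1
eef_pos: [628.2, 15.1, 67.1]
tcp_rot: [-0.828, 1.571, -0.894]
ft_force: [-0.3, -1.2, -2.3]
opening: 0.282
```

Call:
carry_out([
  [0.009, 0, 0],
  [0.007, 0, 0],
  [0.003, 0, 0],
  [0, 0, 0],
], grip=[1, 1, 1, 1], turn=[0, 0, 0, 0])

```text
t: 11.5
eef_pos: [628.1, 15.1, 57.5]
tcp_rot: [-2.986, 1.571, -3.052]
ft_force: [-1.1, -4.2, -1.9]
opening: 0.285
```

Lid 1 is seated. Releasing and going to look at the other two.

Call:
carry_out([
  [0, 0, 0],
  [0, 0, 0],
  [-0.04, 0, 0],
  [-0.09, 0, 0],
  [-0.08, -0.05, 0],
], grip=[0.2, 0.2, 0.2, 0.2, 0], turn=[0, 0, 0, 0, 0])

```text
t: 12.0
eef_pos: [626.6, -7.7, 164.1]
tcp_rot: [1.584, 1.57, 1.521]
ft_force: [1.0, -0.1, 0.3]
opening: 0.445
```

Call:
carry_out([
  [-0.04, -0.09, 0],
  [-0.03, -0.09, 0],
  [0, -0.1, 0],
  [0, -0.1, 0],
  [0, -0.1, -0.011],
], grip=[0, 0, 0, 0, 0], turn=[0, 0, 0, 0, 0])

```text
t: 12.5
eef_pos: [605.5, -250.2, 198.2]
tcp_rot: [0.004, 1.569, -0.061]
ft_force: [0.9, 0.0, -0.7]
opening: 0.503
```

Call:
carry_out([
  [0, -0.09, 0],
  [0, -0.05, 0],
  [0, 0, 0],
  [0, 0, 0],
  [0, 0, 0],
], grip=[0, 0, 0, 0, 0], turn=[0, 0, 0, 0, 0])

```text
t: 13.0
eef_pos: [601.0, -317.1, 197.8]
tcp_rot: [1.191, 1.57, 1.126]
ft_force: [0.6, -0.6, 0.9]
opening: 0.504
```

```bash
python3 - <<'E'
from h import *
im,c,s=snap("w4");print(s["eef_pos"])
g=[proj(c,[544,-343,44]),proj(c,[437.5,-293.5,44])];print(g)
for r in lids(im,c,g):print(r)
go([544,-343,42.5])
E
```

```text
[ 600.95983024 -317.06033721  197.80173595]
[array([287.35335218, 137.36660153]), array([328.37408202,  21.89695073])]
[([286.2, 137.8], np.float64(1.03), [544.3, -344.2]), ([288.2, 137.5], np.float64(1.0), [545.4, -343.9])]
[None, ([326.2, 25.8], np.float64(1.06), [435.2, -294.6])]
t 13.05 at [ 601.  -316.9  197.9] F [ 0.5 -0.2  0.4] y-ang 1.5063 shift [ 0.3107 -0.0594 -0.1106]
```

View pics/w4.png

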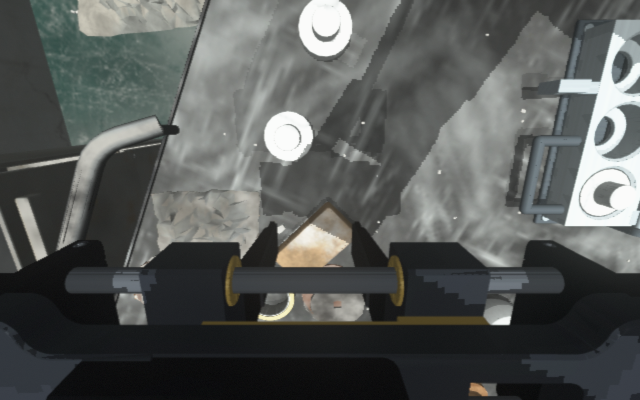

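Lid 1 sits in its pocket at (609,193). Lid B is at (287,137) → (545.5,−344) and lid A at (326,25). Picking B.

Call:
carry_out([
  [0.05, -0.031, -0.054],
  [0.06, -0.03, -0.0536],
  [0.08, 0, 0],
  [0.06, 0, 0],
  [0.03, 0, 0],
], grip=[0, 0, 0, 0, 0], turn=[0, 0, 0, 0, 0])

```text
t: 13.55
eef_pos: [544.5, -343.8, 55.6]
tcp_rot: [2.463, 1.568, 2.398]
ft_force: [0.6, 0.7, -0.3]
opening: 0.503
```

Call:
carry_out([
  [0.02, 0, 0],
  [0.01, 0, 0],
  [0, 0, 0],
  [0, 0, 0],
], grip=[0, 0, 0, 0], turn=[0, 0, 0, 0])

```text
t: 13.95
eef_pos: [545.5, -345.4, 43.8]
tcp_rot: [-0.534, 1.569, -0.599]
ft_force: [0.2, 0.0, 0.2]
opening: 0.502
```

Call:
carry_out([
  [0, 0, 0],
  [0, 0, 0],
  [0, 0, 0],
  [0, 0, 0],
  [0, 0, 0],
], grip=[1, 1, 1, 1, 1], turn=[0, 0, 0, 0, 0])

```text
t: 14.45
eef_pos: [545.0, -345.2, 43.1]
tcp_rot: [0.482, 1.57, 0.416]
ft_force: [-0.5, 2.8, 5.2]
opening: 0.284
```

```bash
python3 - <<'E'
from h import *
go([562.8,18.1,142])
E
```

```text
t 14.45 at [ 545.  -345.2   43.1] F [-0.5  2.8  5.2] y-ang 1.5047 shift [-0.1976  0.7273 -0.0124]
```

Call:
carry_out([
  [-0.05, 0, 0],
  [-0.08, 0.03, 0],
  [-0.07, 0.06, 0],
  [0, 0.09, 0],
  [0, 0.09, 0],
], grip=[1, 1, 1, 1, 1], turn=[0, 0, 0, 0, 0])

```text
t: 14.95
eef_pos: [553.8, -209.8, 143.6]
tcp_rot: [-0.422, 1.569, -0.49]
ft_force: [0.7, 0.6, -2.3]
opening: 0.283
```

Call:
carry_out([
  [0, 0.09, 0],
  [0, 0.09, 0],
  [0, 0.09, 0],
  [0, 0.09, 0],
  [0, 0.06, -0.0124],
], grip=[1, 1, 1, 1, 1], turn=[0, 0, 0, 0, 0])

```text
t: 15.45
eef_pos: [561.5, 1.9, 142.5]
tcp_rot: [1.422, 1.571, 1.357]
ft_force: [0.0, 0.2, -1.5]
opening: 0.29
```

Call:
carry_out([
  [0, 0.037, 0],
  [0, 0, 0],
  [0, 0, 0],
  [0, 0, 0],
  [0, 0, 0],
], grip=[1, 1, 1, 1, 1], turn=[0, 0, 0, 0, 0])

```text
t: 15.95
eef_pos: [562.8, 16.9, 142.6]
tcp_rot: [-3.058, 1.571, -3.125]
ft_force: [0.5, 0.0, -2.1]
opening: 0.287
```

```bash
python3 - <<'E'
from h import *
im,c,s=snap("w5");e=s["eef_pos"];go([562.8,18.1,57.1])
zt=np.array([.998,-.066,0]);o=e-28*zt
for z in(-43.1,-19.1):print("exp top row",proj(c,[o[0],o[1],e[2]+z]))
print(im[170:225,312:320,1].mean(1).round().tolist())
G=cv2.GaussianBlur(cv2.resize(im[60:185,260:380],None,fx=4,fy=4,interpolation=2)[:,:,1],(7,7),0)
h=cv2.HoughCircles(G,cv2.HOUGH_GRADIENT_ALT,1,20,param1=120,param2=.6,minRadius=60,maxRadius=190)
print(None if h is None else np.round(h[0]/4+[260,60,0],1))
for z in(41,14):print("p0",z,proj(c,[494.9,22.5,z]))
E
```

```text
t 16.0 at [562.7  17.  142.7] F [-1.1 -0.1 -2.1] y-ang 1.5036 shift [ 0.1711  0.0023 -0.    ]
exp top row [315.57596241 185.81595932]
exp top row [315.7605727  194.41490108]
[174.0, 176.0, 175.0, 174.0, 174.0, 172.0, 158.0, 105.0, 89.0, 87.0, 88.0, 87.0, 88.0, 87.0, 88.0, 95.0, 116.0, 122.0, 124.0, 126.0, 128.0, 130.0, 132.0, 146.0, 186.0, 196.0, 193.0, 190.0, 188.0, 186.0, 183.0, 180.0, 177.0, 175.0, 172.0, 172.0, 172.0, 174.0, 176.0, 179.0, 181.0, 184.0, 188.0, 194.0, 176.0, 138.0, 130.0, 128.0, 127.0, 125.0, 122.0, 120.0, 119.0, 118.0, 118.0]
[[315.  124.8  32.1]
 [315.  124.8  17.7]]
p0 41 [316.50568996 126.22553227]
p0 14 [316.28185019 125.47905745]
```

Lid B is centred in the grip, and the pocket is about 1 mm toward −y from the prediction. Lowering it.

Call:
carry_out([
  [0.03, 0.001, -0.001],
  [0.05, 0, 0],
  [0.03, 0, 0],
  [0.03, 0, 0],
  [0, 0, 0],
], grip=[1, 1, 1, 1, 1], turn=[0, 0, 0, 0, 0])

```text
t: 16.5
eef_pos: [561.9, 17.9, 71.2]
tcp_rot: [3.032, 1.569, 2.965]
ft_force: [1.3, -0.1, -2.3]
opening: 0.288
```

Call:
carry_out([
  [0.01, 0, 0],
  [0.01, 0, 0],
  [0.008, 0, 0],
  [0.003, 0, 0],
  [0, 0, 0],
], grip=[1, 1, 1, 1, 1], turn=[0, 0, 0, 0, 0])

```text
t: 17.0
eef_pos: [562.3, 18.3, 57.5]
tcp_rot: [0.09, 1.571, 0.024]
ft_force: [-0.4, -0.8, -1.3]
opening: 0.287
```

Call:
carry_out([
  [0, 0, 0],
  [0, 0, 0],
  [-0.04, 0, 0],
  [-0.09, 0, 0],
  [-0.08, -0.05, 0],
], grip=[0.2, 0.2, 0.2, 0.2, 0], turn=[0, 0, 0, 0, 0])

```text
t: 17.5
eef_pos: [560.6, -5.2, 163.6]
tcp_rot: [2.348, 1.57, 2.284]
ft_force: [0.3, -0.4, -0.8]
opening: 0.438
```

Call:
carry_out([
  [-0.04, -0.09, 0],
  [-0.03, -0.09, -0.02],
  [0, -0.09, -0.03],
  [0, -0.09, -0.032],
  [0, -0.09, 0],
], grip=[0, 0, 0, 0, 0], turn=[0, 0, 0, 0, 0])

```text
t: 18.0
eef_pos: [503.2, -229.7, 197.8]
tcp_rot: [0.074, 1.571, 0.008]
ft_force: [1.2, 0.8, -0.1]
opening: 0.502
```

Call:
carry_out([
  [0, -0.08, 0],
  [0, -0.05, 0],
  [0, 0, 0],
  [0, 0, 0],
  [0, 0, 0],
], grip=[0, 0, 0, 0, 0], turn=[0, 0, 0, 0, 0])

```text
t: 18.5
eef_pos: [500.7, -292.2, 197.2]
tcp_rot: [1.854, 1.57, 1.789]
ft_force: [0.2, -1.1, 0.6]
opening: 0.499
```

```bash
python3 - <<'E'
from h import *
im,c,s=snap("w6");print(s["eef_pos"])
g=[proj(c,[437,-294,44])];print(g)
for r in lids(im,c,g):print(r)
go([437,-294.5,42.5])
E
```

```text
[ 500.65029969 -292.19963377  197.24449   ]
[array([309.44673986, 129.48919539])]
[None, ([308.2, 128.2], np.float64(1.0), [436.3, -295.6])]
t 18.55 at [ 500.8 -292.1  197.3] F [ 0.6  1.2 -0.3] y-ang 1.506 shift [ 0.3097 -0.0131 -0.1269]
```

View pics/w6.png

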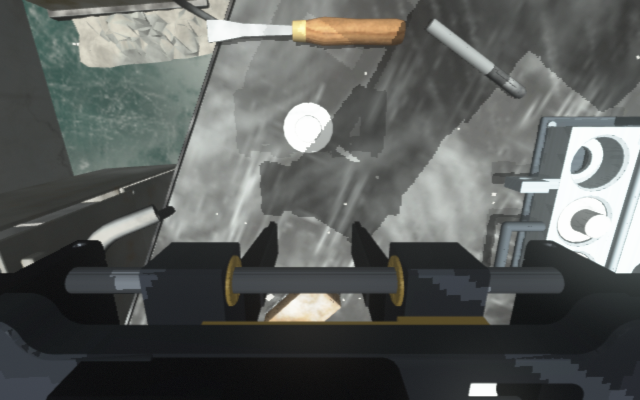

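Lid A is alone at (308,128) → (436.3,−295.6), clear of the chisel and marker. Picking it.

Call:
carry_out([
  [0.05, -0.007, -0.064],
  [0.06, -0.0077, -0.064],
  [0.08, 0, 0],
  [0.06, 0, 0],
  [0.03, 0, 0],
], grip=[0, 0, 0, 0, 0], turn=[0, 0, 0, 0, 0])

```text
t: 19.05
eef_pos: [435.8, -294.9, 55.3]
tcp_rot: [2.431, 1.568, 2.366]
ft_force: [-0.6, -0.2, -0.4]
opening: 0.501
```

Call:
carry_out([
  [0.02, 0, 0],
  [0.01, 0, 0],
  [0, 0, 0],
  [0, 0, 0],
], grip=[0, 0, 0, 0], turn=[0, 0, 0, 0])

```text
t: 19.45
eef_pos: [436.6, -296.4, 42.9]
tcp_rot: [-0.557, 1.57, -0.622]
ft_force: [-0.3, -1.6, -0.2]
opening: 0.501
```

Call:
carry_out([
  [0, 0, 0],
  [0, 0, 0],
  [0, 0, 0],
  [0, 0, 0],
  [0, 0, 0],
], grip=[1, 1, 1, 1, 1], turn=[0, 0, 0, 0, 0])

```text
t: 19.95
eef_pos: [436.3, -296.3, 42.6]
tcp_rot: [-0.101, 1.57, -0.167]
ft_force: [-0.1, 1.2, 5.3]
opening: 0.284
```

```bash
python3 - <<'E'
from h import *
go([494.9,21.5,142])
E
```

```text
t 19.95 at [ 436.3 -296.3   42.6] F [-0.1  1.2  5.3] y-ang 1.5047 shift [-0.1989  0.642   0.0751]
```

Call:
carry_out([
  [-0.05, 0, 0],
  [-0.08, 0.03, 0],
  [-0.069, 0.06, 0.015],
  [0, 0.09, 0.02],
  [0, 0.09, 0.02],
], grip=[1, 1, 1, 1, 1], turn=[0, 0, 0, 0, 0])

```text
t: 20.45
eef_pos: [472.9, -162.5, 142.7]
tcp_rot: [-0.368, 1.569, -0.435]
ft_force: [0.9, -0.4, -1.9]
opening: 0.287
```

Call:
carry_out([
  [0, 0.09, 0.02],
  [0, 0.09, 0],
  [0, 0.09, 0],
  [0, 0.06, 0],
  [0, 0.042, 0],
], grip=[1, 1, 1, 1, 1], turn=[0, 0, 0, 0, 0])

```text
t: 20.95
eef_pos: [494.5, 23.6, 141.6]
tcp_rot: [2.83, 1.57, 2.766]
ft_force: [0.5, -0.9, -2.5]
opening: 0.284
```

Call:
carry_out([
  [0, 0, 0],
  [0, 0, 0],
  [0, 0, 0],
  [0, 0, 0],
], grip=[1, 1, 1, 1], turn=[0, 0, 0, 0])

```text
t: 21.35
eef_pos: [494.8, 20.5, 141.7]
tcp_rot: [3.047, 1.571, 2.98]
ft_force: [-1.1, 0.8, -1.4]
opening: 0.282
```

```bash
python3 - <<'E'
from h import *
im,c,s=snap("w7");e=s["eef_pos"];go([494.9,21.7,57])
zt=np.array([.998,-.066,0]);o=e-28*zt
for z in(-42.6,-18.6):print("exp top row",proj(c,[o[0],o[1],e[2]+z]))
print(im[170:225,312:320,1].mean(1).round().tolist())
E
```

```text
t 21.4 at [494.8  20.6 141.7] F [-0.7  0.8 -2.1] y-ang 1.5035 shift [0.1694 0.0022 0.    ]
exp top row [315.54781825 185.95625424]
exp top row [315.73025484 194.59613639]
[193.0, 196.0, 196.0, 196.0, 196.0, 195.0, 185.0, 126.0, 98.0, 94.0, 94.0, 95.0, 95.0, 95.0, 96.0, 95.0, 102.0, 130.0, 130.0, 132.0, 137.0, 140.0, 143.0, 146.0, 153.0, 191.0, 218.0, 216.0, 214.0, 214.0, 213.0, 212.0, 210.0, 210.0, 207.0, 205.0, 202.0, 198.0, 195.0, 192.0, 190.0, 191.0, 193.0, 196.0, 203.0, 197.0, 154.0, 140.0, 137.0, 136.0, 134.0, 133.0, 133.0, 132.0, 133.0]
```

Call:
carry_out([
  [0.03, 0.0022, -0.0015],
  [0.05, 0, 0],
  [0.03, 0, 0],
  [0.03, 0, 0],
  [0, 0, 0],
], grip=[1, 1, 1, 1, 1], turn=[0, 0, 0, 0, 0])

```text
t: 21.9
eef_pos: [493.7, 22.1, 70.4]
tcp_rot: [3.064, 1.569, 2.997]
ft_force: [0.2, 0.4, -2.7]
opening: 0.286
```

Call:
carry_out([
  [0.01, 0, 0],
  [0.01, 0, 0],
  [0.007, 0, 0],
  [0.002, 0, 0],
  [0, 0, 0],
], grip=[1, 1, 1, 1, 1], turn=[0, 0, 0, 0, 0])

```text
t: 22.4
eef_pos: [494.2, 22.6, 57.3]
tcp_rot: [0.459, 1.571, 0.393]
ft_force: [-0.5, -0.6, -2.0]
opening: 0.287
```

Call:
carry_out([
  [0, 0, 0],
  [0, 0, 0],
  [-0.04, 0, 0],
  [-0.09, 0, 0],
  [-0.08, 0, 0.02],
], grip=[0.2, 0.2, 0.2, 0.2, 0.4], turn=[0, 0, 0, 0, 0])

```text
t: 22.9
eef_pos: [503.2, 22.1, 163.7]
tcp_rot: [3.06, 1.569, 2.994]
ft_force: [-0.0, 0.1, -0.6]
opening: 0.359
```

Call:
carry_out([
  [0, -0.06, 0.08],
  [0, -0.06, 0.08],
  [0, -0.042, 0.057],
  [0, 0, 0],
  [0, 0, 0],
], grip=[0.4, 0.4, 0.4, 0.4, 0.4], turn=[0, 0, 0, 0, 0])

```text
t: 23.4
eef_pos: [606.7, -66.3, 161.8]
tcp_rot: [2.78, 1.57, 2.713]
ft_force: [0.1, 0.5, -0.8]
opening: 0.301
```

```bash
python3 - <<'E'
from h import *
im,c,s=snap("w8");go([607.0,-66,25])
for n,x in enumerate((494.9,562.8,630.6)):
  y=(22.5,18.1,13.7)[n];print("knob top exp",proj(c,[x,y,58]))
E
```

```text
t 23.45 at [606.3 -65.7 162. ] F [0.4 0.2 1.1] y-ang 1.5046 shift [ 0.2741 -0.0006  0.0017]
knob top exp [411.56826373  65.68543362]
knob top exp [405.02244331 147.31120803]
knob top exp [399.3297809 218.2148831]
```

View pics/w8.png

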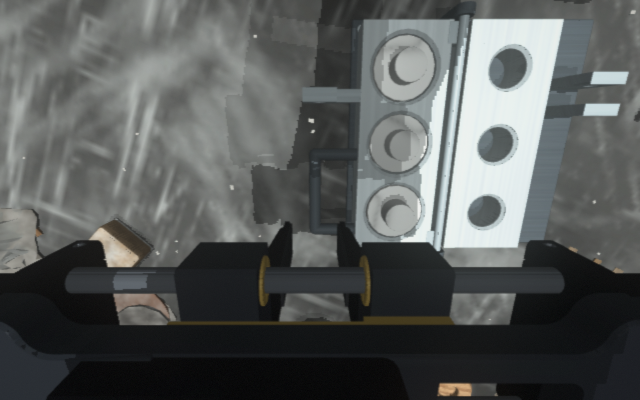

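All three lids are seated, with knob tops at (411,65), (405,147) and (398,217) exactly as predicted. Now I'll grasp the bar.

Call:
carry_out([
  [0.08, -0.0006, 0.0017],
  [0.09, 0, 0],
  [0.06, 0, 0],
  [0.03, 0, 0],
  [0.014, 0, 0],
], grip=[0.4, 0.4, 0.4, 0.4, 0.4], turn=[0, 0, 0, 0, 0])

```text
t: 23.95
eef_pos: [607.2, -65.7, 24.5]
tcp_rot: [2.92, 1.569, 2.855]
ft_force: [0.2, -0.4, 0.5]
opening: 0.301
```

Call:
carry_out([
  [0, 0, 0],
  [0, 0, 0],
  [0, 0, 0],
  [0, 0, 0],
  [0, 0, 0],
], grip=[1, 1, 1, 1, 1], turn=[0, 0, 0, 0, 0])

```text
t: 24.45
eef_pos: [608.6, -66.0, 26.7]
tcp_rot: [0.081, 1.569, 0.015]
ft_force: [-0.3, 4.5, 8.4]
opening: 0.118
```

```bash
python3 - <<'E'
from h import *
s=env.state();e=s["eef_pos"];go([607,-66,25])
a=np.pi-np.cumsum([0,.04,.07]+[.09]*30);a=np.r_[a[a>.3]];a=np.r_[a,a[-1]-np.cumsum([.07]*9)];a=np.r_[a[a>0],0]
b=np.array([barL(x) for x in a]);d=np.diff(b,axis=0)/500
for i in range(len(d)):print(i,round(a[i+1],3),np.round([-d[i,2],d[i,1]],4).tolist(),np.round([e[1]+.998*(b[i+1,1]-b[0,1]),e[2]+b[i+1,2]-b[0,2]],1).tolist())
E
```

```text
t 24.45 at [608.6 -66.   26.7] F [-0.3  4.5  8.4] y-ang 1.5048 shift [ 0.0033 -0.0001 -0.0031]
0 3.102 [-0.0103, -0.0008] [-66.4, 31.8]
1 3.032 [-0.018, -0.0003] [-66.6, 40.8]
2 2.942 [-0.0231, 0.0014] [-65.9, 52.3]
3 2.852 [-0.0229, 0.0035] [-64.1, 63.8]
4 2.762 [-0.0225, 0.0055] [-61.4, 75.0]
5 2.672 [-0.0219, 0.0075] [-57.6, 85.9]
6 2.582 [-0.0211, 0.0095] [-52.9, 96.5]
7 2.492 [-0.0202, 0.0113] [-47.2, 106.6]
8 2.402 [-0.0191, 0.0131] [-40.7, 116.1]
9 2.312 [-0.0178, 0.0148] [-33.3, 125.0]
10 2.222 [-0.0164, 0.0163] [-25.2, 133.2]
11 2.132 [-0.0149, 0.0177] [-16.4, 140.7]
12 2.042 [-0.0132, 0.019] [-6.9, 147.3]
13 1.952 [-0.0115, 0.0201] [3.1, 153.0]
14 1.862 [-0.0096, 0.021] [13.6, 157.9]
15 1.772 [-0.0077, 0.0218] [24.5, 161.7]
16 1.682 [-0.0057, 0.0224] [35.7, 164.6]
17 1.592 [-0.0037, 0.0228] [47.1, 166.4]
18 1.502 [-0.0016, 0.0231] [58.6, 167.2]
19 1.412 [0.0005, 0.0231] [70.1, 167.0]
20 1.322 [0.0026, 0.023] [81.6, 165.7]
21 1.232 [0.0046, 0.0227] [92.9, 163.4]
22 1.142 [0.0066, 0.0222] [104.0, 160.1]
23 1.052 [0.0086, 0.0215] [114.7, 155.8]
24 0.962 [0.0105, 0.0206] [125.0, 150.5]
25 0.872 [0.0123, 0.0196] [134.8, 144.4]
26 0.782 [0.014, 0.0184] [143.9, 137.3]
27 0.692 [0.0156, 0.0171] [152.5, 129.5]
28 0.602 [0.0171, 0.0156] [160.2, 121.0]
29 0.512 [0.0184, 0.014] [167.2, 111.8]
30 0.422 [0.0196, 0.0123] [173.4, 102.0]
31 0.332 [0.0206, 0.0105] [178.6, 91.7]
32 0.262 [0.0166, 0.0068] [182.0, 83.4]
33 0.192 [0.0171, 0.0057] [184.8, 74.8]
34 0.122 [0.0174, 0.0045] [187.1, 66.1]
35 0.052 [0.0177, 0.0032] [188.7, 57.3]
36 0.0 [0.0132, 0.0016] [189.5, 50.7]
```

Call:
carry_out([
  [-0.0103, -0.0008, 0],
  [-0.018, -0.0003, 0],
  [-0.0231, 0.0014, 0],
  [-0.0229, 0.0035, 0],
  [-0.0225, 0.0055, 0],
], grip=[1, 1, 1, 1, 1], turn=[0, 0, 0, 0, 0])

```text
t: 24.95
eef_pos: [608.7, -62.2, 73.9]
tcp_rot: [-0.407, 1.569, -0.473]
ft_force: [5.9, -1.2, -10.0]
opening: 0.117
```

Call:
carry_out([
  [-0.0219, 0.0075, 0],
  [-0.0211, 0.0095, 0],
  [-0.0202, 0.0113, 0],
  [-0.0191, 0.0131, 0],
  [-0.0178, 0.0148, 0],
], grip=[1, 1, 1, 1, 1], turn=[0, 0, 0, 0, 0])

```text
t: 25.45
eef_pos: [610.5, -36.7, 125.2]
tcp_rot: [-1.108, 1.566, -1.174]
ft_force: [-1.7, -21.2, 3.4]
opening: 0.12
```

Call:
carry_out([
  [-0.0164, 0.0163, 0],
  [-0.0149, 0.0177, 0],
  [-0.0132, 0.019, 0],
  [-0.0115, 0.0201, 0],
  [-0.0096, 0.021, 0],
], grip=[1, 1, 1, 1, 1], turn=[0, 0, 0, 0, 0])

```text
t: 25.95
eef_pos: [614.6, 9.4, 160.9]
tcp_rot: [-0.724, 1.562, -0.79]
ft_force: [-5.7, -22.0, 26.8]
opening: 0.118
```

Call:
carry_out([
  [-0.0077, 0.0218, 0],
  [-0.0057, 0.0224, 0],
  [-0.0037, 0.0228, 0],
  [-0.0016, 0.0231, 0],
  [0.0005, 0.0231, 0],
], grip=[1, 1, 1, 1, 1], turn=[0, 0, 0, 0, 0])

```text
t: 26.45
eef_pos: [618.3, 68.7, 169.2]
tcp_rot: [-0.243, 1.564, -0.309]
ft_force: [0.1, -5.4, 10.9]
opening: 0.118
```

Call:
carry_out([
  [0.0016, 0.023, 0],
  [0.0046, 0.0227, 0],
  [0.0066, 0.0222, 0],
  [0.0086, 0.0215, 0],
  [0.0105, 0.0206, 0],
], grip=[1, 1, 1, 1, 1], turn=[0, 0, 0, 0, 0])

```text
t: 26.95
eef_pos: [621.9, 124.1, 151.3]
tcp_rot: [-0.167, 1.566, -0.232]
ft_force: [3.3, -4.8, 3.5]
opening: 0.12
```

Call:
carry_out([
  [0.0123, 0.0196, 0],
  [0.014, 0.0184, 0],
  [0.0156, 0.0171, 0],
  [0.0171, 0.0156, 0],
  [0.0184, 0.014, 0],
], grip=[1, 1, 1, 1, 1], turn=[0, 0, 0, 0, 0])

```text
t: 27.45
eef_pos: [624.5, 166.9, 111.7]
tcp_rot: [0.0, 1.567, -0.066]
ft_force: [5.3, -3.7, 2.7]
opening: 0.118
```

```bash
python3 - <<'E'
from h import *
s=env.state();e=s["eef_pos"];print(s["tcp_rot"],s["ft_force"])
th,o=-.0646,np.array([565.8,65.]);R=np.array([[np.cos(th),-np.sin(th)],[np.sin(th),np.cos(th)]])
l=R.T@(e[:2]-o);print(l,e[2]+5-42,"r",np.hypot(l[1],e[2]+5-42),"a",np.arctan2(e[2]+5-42,l[1])-np.arctan2(12,128))
E
```

```text
[ 2.32503857e-05  1.56714072e+00 -6.58111680e-02] [ 5.30108918 -3.68619297  2.73240785]
[ 52.02806918 105.43899512] 74.6501175321748 r 129.18986701651048 a 0.5225937905628131
```

Call:
carry_out([
  [0.0196, 0.0123, 0],
  [0.0206, 0.0105, 0],
  [0.0166, 0.0068, 0],
  [0.0171, 0.0057, 0],
  [0.0124, 0.0032, 0],
], grip=[1, 1, 1, 1, 1], turn=[0, 0, 0, 0, 0])

```text
t: 27.95
eef_pos: [625.7, 186.1, 68.2]
tcp_rot: [0.103, 1.568, 0.037]
ft_force: [4.7, -3.7, 4.4]
opening: 0.117
```

Call:
carry_out([
  [0.008, 0.002, 0],
  [0.007, 0.0015, 0],
  [0.006, 0.001, 0],
  [0.005, 0.001, 0],
  [0.004, 0.0005, 0],
], grip=[1, 1, 1, 1, 1], turn=[0, 0, 0, 0, 0])

```text
t: 28.45
eef_pos: [625.8, 188.8, 53.5]
tcp_rot: [0.082, 1.568, 0.016]
ft_force: [4.8, -3.0, 5.0]
opening: 0.12
```

Call:
carry_out([
  [0.003, 0, 0],
  [0.003, 0, 0],
  [0.002, 0, 0],
  [0.002, 0, 0],
  [0, 0, 0],
], grip=[1, 1, 1, 1, 1], turn=[0, 0, 0, 0, 0])

```text
t: 28.95
eef_pos: [625.9, 189.4, 48.5]
tcp_rot: [0.307, 1.568, 0.241]
ft_force: [6.2, 0.7, 2.2]
opening: 0.117
```

Call:
carry_out([
  [0.003, 0, 0],
  [0.003, 0, 0],
  [0.003, 0, 0],
  [0, 0, 0],
], grip=[1, 1, 1, 1], turn=[0, 0, 0, 0])

```text
t: 29.35
eef_pos: [626.1, 189.5, 47.2]
tcp_rot: [0.276, 1.566, 0.21]
ft_force: [-4.9, -1.8, 34.2]
opening: 0.118
```

The plate met its stop at 34 N, so it is shut. Releasing and going to look at the jig and the pin.

Call:
carry_out([
  [-0.005, 0, 0],
  [0, 0, 0],
  [0, 0, 0],
  [-0.04, 0, 0],
  [-0.08, 0, 0],
], grip=[0.4, 0.4, 0.4, 0.4, 0.4], turn=[0, 0, 0, 0, 0])

```text
t: 29.85
eef_pos: [623.0, 188.8, 103.0]
tcp_rot: [-2.907, 1.564, -2.973]
ft_force: [-0.5, -0.1, -0.1]
opening: 0.297
```

Call:
carry_out([
  [-0.09, 0.03, 0],
  [-0.08, 0.05, -0.03],
  [0, 0.08, -0.04],
  [0, 0.074, -0.026],
  [0, 0, 0],
], grip=[0.2, 0.2, 0.2, 0.2, 0.2], turn=[0, 0, 0, 0, 0])

```text
t: 30.35
eef_pos: [582.6, 312.8, 190.4]
tcp_rot: [2.701, 1.57, 2.639]
ft_force: [0.6, -1.1, -0.1]
opening: 0.399
```

Call:
carry_out([
  [0, 0, 0],
  [0, 0, 0],
  [0, 0, 0],
], grip=[0.2, 0.2, 0.2], turn=[0, 0, 0])

```text
t: 30.65
eef_pos: [584.9, 308.0, 190.4]
tcp_rot: [-2.684, 1.57, -2.751]
ft_force: [-0.9, 0.3, -0.2]
opening: 0.399
```

```bash
python3 - <<'E'
from h import *
im,c,s=snap("w9");print(s["eef_pos"],s["joints"]);go([501.3,324,100])
E
```

```text
[584.91871255 307.95061907 190.44589127] [ 3.84752863e-01  5.79092056e-01  1.50544103e+00 -3.83643627e-06
  1.05768161e+00 -1.11874315e+00]
t 30.7 at [584.9 308.  190.5] F [-0.7  0.4 -0.1] y-ang 1.5034 shift [ 0.1811  0.0208 -0.169 ]
```

View pics/w9.png

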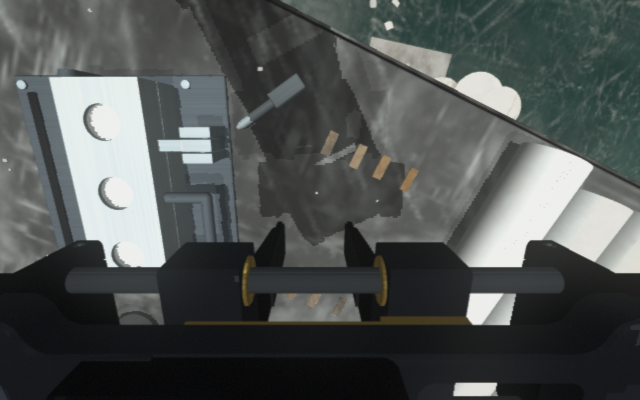

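The plate is shut, with the lid backs visible in the windows and the lug between the cheeks. The pin has been knocked aside: head end at ≈(298,81), nose at ≈(238,125). I'll segment it and enlarge.

```bash
python3 - <<'E'
from h import *
c,s=load("w9");im=cv2.imread("pics/w9.png");x0,y0=228,62;p=im[y0:y0+75,x0:x0+85]
g=cv2.cvtColor(p,6);m=((g>85)).astype(np.uint8)*255
n,l,st,ce=cv2.connectedComponentsWithStats(m);print([(i,st[i].tolist()) for i in range(1,n) if st[i,4]>60])
k=9;v=np.hstack([cv2.resize(p,None,fx=4.7,fy=k*.52,interpolation=3),cv2.cvtColor(cv2.resize(m,None,fx=4.7,fy=k*.52,interpolation=0),8)]);cv2.imwrite("pics/c3.png",v);print(v.shape)
E
```

```text
[(2, [7, 12, 69, 56, 921]), (3, [0, 19, 9, 56, 268])]
(351, 800, 3)
```

View pics/c3.png

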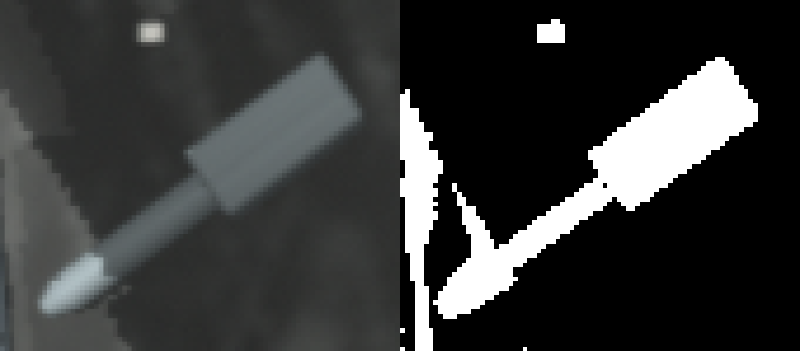

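Crop: head-top corners (320,55), (361,112), (187,152), (232,213); nose tip (42,310).

```bash
python3 - <<'E'
from h import *
c,s=load("w9");f=lambda p:np.array(p)/[800/170,4.68]+[228,62]
C=[cast(c,f(p),18)[:2] for p in[(320,55),(361,112),(187,152),(232,213)]];nose=cast(c,f((42,310)),9)[:2]
A,B=(C[0]+C[1])/2,(C[2]+C[3])/2;print("head len",np.linalg.norm(A-B),"wid",np.linalg.norm(C[0]-C[1]),np.linalg.norm(C[2]-C[3]))
d=nose-A;print("A",A,"B",B,"nose",nose,"len",np.linalg.norm(d),"ang head",np.arctan2(*(B-A)[::-1]),"ang all",np.arctan2(*d[::-1]))
cen=(A+B)/2;print("cen",cen)
M=Ro.from_euler("xyz",s["tcp_rot"]).as_matrix();print("y-ang now",np.arctan2(M[1,1],M[0,1]))
go([*cen,80])
E
```

```text
head len 37.63223049123205 wid 15.311164088836255 16.834976661099784
A [469.32313633 299.86436866] B [488.80529512 267.66762565] nose [515.08781765 222.26126527] len 90.0924398111699 ang head -1.0266373179446555 ang all -1.037964404170103
cen [479.06421573 283.76599715]
y-ang now 1.5034979775017805
t 30.7 at [584.9 308.  190.5] F [-0.7  0.4 -0.1] y-ang 1.5034 shift [ 0.2212 -0.0625 -0.2079]
```

Call:
carry_out([
  [0, -0.0209, -0.0693],
  [0, -0.0208, -0.0693],
  [0, -0.0208, -0.0693],
  [0, 0, 0],
  [0, 0, 0],
], grip=[0.1, 0.1, 0.1, 0.1, 0.1], turn=[0, 0, 0, 0.044, 0.044])

```text
t: 31.2
eef_pos: [478.4, 283.9, 191.3]
tcp_rot: [0.814, 1.57, 0.465]
ft_force: [1.1, -0.1, 0.4]
opening: 0.451
```

Call:
carry_out([
  [0, 0, 0],
  [0, 0, 0],
  [0.05, 0, 0],
  [0.05, 0, 0],
  [0.05, 0, 0],
], grip=[0.1, 0.1, 0.1, 0.1, 0.1], turn=[0.044, 0.044, 0.044, 0.044, 0.044])

```text
t: 31.7
eef_pos: [479.2, 284.0, 115.1]
tcp_rot: [1.493, 1.57, 0.453]
ft_force: [0.6, 0.1, 0.0]
opening: 0.45
```

Call:
carry_out([
  [0, 0, 0],
  [0, 0, 0],
], grip=[0.1, 0.1], turn=[0, 0])

```text
t: 31.9
eef_pos: [479.1, 284.3, 116.1]
tcp_rot: [-1.773, 1.57, -2.804]
ft_force: [0.1, -0.5, -0.5]
opening: 0.45
```

```bash
python3 - <<'E'
from h import *
im,c,s=snap("w10");go([479.1,283.8,16]);print(s["joints"])
E
```

```text
t 31.95 at [479.4 284.5 116.8] F [-0.2  0.6 -0.2] y-ang 0.5404 shift [ 0.2015 -0.0015  0.0009]
[ 4.16962488e-01  5.37356050e-01  1.84100254e+00  4.68961867e-05
  7.63643558e-01 -1.23632620e-01]
```

View pics/w10.png

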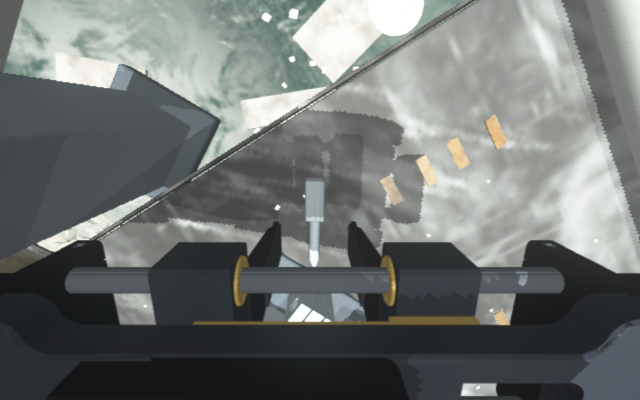

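The pin is aligned between the fingers, with the head at rows 180–221 and the nose at (314,265). A quick numeric check before descending.

```bash
python3 - <<'E'
from h import *
c,s=load("w10");print(cast(c,(314.3,180),18),cast(c,(314.3,221),18),cast(c,(314.3,200.5),18),cast(c,(314.5,265),9), s["eef_pos"],proj(c,[*s["eef_pos"][:2],18]))
im=cv2.imread("pics/w10.png");print(im[170:230,314,1].tolist());print(im[200,295:335,1].tolist(),im[235,300:330,1].tolist())
E
```

```text
[468.33538594 300.65680163  18.        ] [488.74906991 266.57833612  18.        ] [478.33999557 283.9551742   18.        ] [515.29753504 222.6490231    9.        ] [479.1319403  284.30822938 116.14965934] [315.22514094 200.60760266]
[110, 104, 98, 92, 87, 85, 85, 92, 110, 115, 119, 146, 160, 165, 166, 167, 167, 167, 166, 166, 166, 166, 166, 166, 166, 165, 165, 165, 165, 164, 164, 164, 164, 165, 163, 164, 164, 164, 163, 163, 162, 162, 162, 163, 163, 164, 174, 207, 211, 211, 207, 188, 203, 206, 205, 206, 205, 203, 205, 205]
[80, 79, 77, 77, 78, 79, 79, 79, 80, 87, 118, 157, 167, 169, 169, 169, 167, 167, 167, 164, 164, 167, 168, 167, 164, 162, 162, 157, 135, 101, 87, 88, 87, 86, 85, 86, 84, 85, 86, 88] [100, 99, 98, 96, 94, 94, 94, 89, 82, 109, 154, 177, 191, 199, 203, 202, 197, 183, 155, 117, 96, 95, 96, 96, 97, 98, 99, 100, 100, 99]
```

Call:
carry_out([
  [0.06, -0.001, 0],
  [0.07, 0, 0],
  [0.04, 0, 0],
  [0.02, 0, 0],
  [0, 0, 0],
], grip=[0.1, 0.1, 0.1, 0.1, 0.1], turn=[0, 0, 0, 0, 0])

```text
t: 32.45
eef_pos: [478.6, 284.4, 20.8]
tcp_rot: [-1.934, 1.571, -2.966]
ft_force: [-0.7, -0.5, -0.1]
opening: 0.447
```

Call:
carry_out([
  [0.009, 0, 0],
  [0, 0, 0],
], grip=[0.1, 0.1], turn=[0, 0])

```text
t: 32.65
eef_pos: [478.8, 284.6, 17.1]
tcp_rot: [1.506, 1.569, 0.473]
ft_force: [1.2, 0.5, 0.6]
opening: 0.451
```

Call:
carry_out([
  [0, 0, 0],
  [0, 0, 0],
  [0, 0, 0],
  [0, 0, 0],
  [0, 0, 0],
], grip=[1, 1, 1, 1, 1], turn=[0, 0, 0, 0, 0])

```text
t: 33.15
eef_pos: [478.5, 284.5, 16.5]
tcp_rot: [1.616, 1.57, 0.583]
ft_force: [-0.2, -0.1, 3.1]
opening: 0.187
```

The pin is gripped at 17.8 mm. Before inserting, I'll check the fork's position in the earlier closer view w9 and work out the transfer.

```bash
python3 - <<'E'
from h import *
c,s=load("w9");im=cv2.imread("pics/w9.png")
th,o=-.0646,np.array([565.8,65.]);R=np.array([[np.cos(th),-np.sin(th)],[np.sin(th),np.cos(th)]])
W=lambda x,y,z:np.r_[o+R@[x,y],z]
for x in(-58,-32):
  P=[proj(c,W(x,y,56)) for y in(109,139)];r=int(round(P[0][1]));print("pred cols",np.round(P,1).tolist());print(r,im[r,172:220,1].tolist())
q=[proj(c,W(x,124,56))[1] for x in(-63,-53,-37,-27)];print("pred rows",np.round(q,1));print(im[120:170,200,1].tolist())
for x in(-68,0):print("window pred",proj(c,W(x,47,75)))
g=cv2.GaussianBlur(cv2.resize(im[90:225,70:150,1],None,fx=4,fy=4,interpolation=2),(7,7),0)
h=cv2.HoughCircles(g,cv2.HOUGH_GRADIENT_ALT,1,20,param1=120,param2=.5,minRadius=50,maxRadius=90);print(None if h is None else h[0]/4+[70,90,0])
print("start",W(-145,124,49.5),"home",W(-83,124,49.5));go(W(-150,124,90))
E
```

```text
pred cols [[180.1, 132.8], [210.1, 132.7]]
133 [76, 77, 77, 78, 77, 76, 88, 153, 223, 227, 227, 227, 227, 227, 227, 227, 227, 227, 227, 227, 227, 227, 227, 227, 227, 227, 227, 228, 228, 228, 227, 227, 227, 227, 228, 228, 226, 198, 94, 65, 65, 64, 65, 65, 64, 63, 64, 64]
pred cols [[183.3, 158.9], [212.7, 158.7]]
159 [78, 77, 78, 78, 78, 78, 78, 78, 77, 87, 148, 220, 226, 226, 225, 225, 226, 226, 226, 226, 226, 226, 226, 226, 226, 226, 226, 226, 227, 226, 227, 227, 226, 226, 226, 226, 226, 226, 225, 208, 138, 76, 65, 65, 65, 64, 66, 70]
pred rows [127.6 137.9 153.9 163.7]
[103, 104, 104, 103, 102, 101, 117, 197, 226, 228, 229, 229, 229, 228, 226, 225, 221, 191, 113, 140, 221, 226, 226, 226, 226, 223, 223, 224, 225, 225, 223, 196, 130, 139, 220, 226, 227, 227, 227, 227, 225, 224, 219, 172, 120, 111, 114, 113, 110, 110]
window pred [102.29334068 122.98028232]
window pred [116.064103  194.0982029]
None
start [429.10727861 198.10184041  49.5       ] home [490.97795564 194.09942555  49.5       ]
t 33.15 at [478.5 284.5  16.5] F [-0.2 -0.1  3.1] y-ang 0.5372 shift [-0.147  -0.1814  0.0922]
```

```bash
python3 - <<'E'
from h import *
for p in[(213,290),(258,292),(262,262),(200,262)]:print(p,cast("scene",p,0)[:2])
print(two("scene",(237,233),"side",(238,231)))
go([424.1,197.6,90])
E
```

```text
(213, 290) [ 184.22893863 -126.13117798]
(258, 292) [ 261.95368763 -183.21153251]
(262, 262) [ 308.72449215 -100.43399844]
(200, 262) [188.492563   -22.17975236]
(array([267.23951454, -79.43462472,  85.47438918]), np.float64(2.4408161586245303))
t 33.15 at [478.5 284.5  16.5] F [-0.2 -0.1  3.1] y-ang 0.5372 shift [-0.147  -0.1823  0.0936]
```

Call:
carry_out([
  [-0.03, 0, 0],
  [-0.06, 0, 0],
  [-0.057, -0.04, 0.02],
  [0, -0.0725, 0.037],
  [0, -0.0698, 0.0366],
], grip=[1, 1, 1, 1, 1], turn=[0, 0, 0, 0, 0])

```text
t: 33.65
eef_pos: [423.3, 196.9, 90.4]
tcp_rot: [1.336, 1.569, 0.304]
ft_force: [0.3, -1.9, -0.9]
opening: 0.185
```

Call:
carry_out([
  [0, 0, 0],
  [0, 0, 0],
  [0, 0, 0],
  [0, 0, 0],
  [0, 0, 0],
], grip=[1, 1, 1, 1, 1], turn=[-0.04406, -0.04406, -0.04406, -0.04406, -0.04406])

```text
t: 34.15
eef_pos: [423.9, 197.5, 89.8]
tcp_rot: [-3.13, 1.571, 2.818]
ft_force: [0.2, -0.4, -0.3]
opening: 0.185
```

Call:
carry_out([
  [0, 0, 0],
  [0, 0, 0],
  [0, 0, 0],
  [0, 0, 0],
  [0, 0, 0],
], grip=[1, 1, 1, 1, 1], turn=[-0.04406, -0.04406, 0, 0, 0])

```text
t: 34.65
eef_pos: [424.0, 197.5, 89.8]
tcp_rot: [2.071, 1.571, 2.003]
ft_force: [-0.5, -0.2, -0.9]
opening: 0.188
```

```bash
python3 - <<'E'
from h import *
go([424.1,197.6,49.5]);s=env.state();print(s["opening"],s["joints"])
im,c,s=snap("w11")
cv2.imwrite("pics/sd11.png",cams.read_camera("side")); cv2.imwrite("pics/sc11.png",cams.read_camera("scene"))
a=cv2.imread("pics/sc11.png")[110:230,225:385];b=cv2.imread("pics/sd11.png")[130:250,245:405]
cv2.imwrite("pics/c4.png",np.hstack([cv2.resize(x,None,fx=2.5,fy=2.5,interpolation=3) for x in(a,b)]))
E
```

```text
t 34.65 at [424.  197.5  89.8] F [-0.5 -0.2 -0.9] y-ang 1.5029 shift [0.0805 0.0001 0.0003]
0.1878314088146422 [ 2.94615333e-01  4.86744073e-01  2.07646804e+00  1.38796311e-04
  5.78391078e-01 -1.20844460e+00]
```

View pics/c4.png

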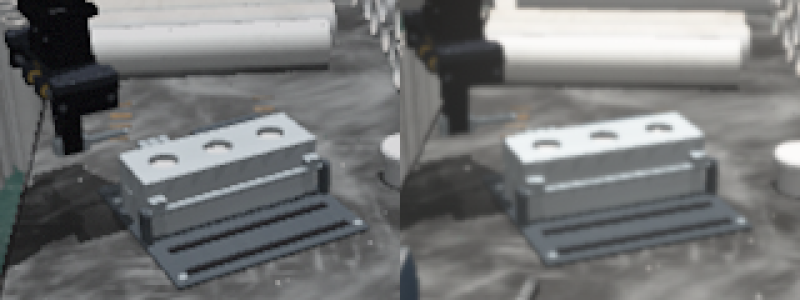

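The pin is held level with its shaft toward the fork, and the jig is shut. Lowering to hole height and advancing.

Call:
carry_out([
  [0.04, 0, 0],
  [0.03, 0, 0],
  [0.0105, 0, 0],
  [0, 0, 0],
  [0, 0, 0],
], grip=[1, 1, 1, 1, 1], turn=[-0.001, 0, 0, 0, 0])

```text
t: 35.3
eef_pos: [424.2, 197.6, 49.9]
tcp_rot: [0.514, 1.57, 0.452]
ft_force: [0.3, -1.0, -0.3]
opening: 0.188
```

```bash
python3 - <<'E'
from h import *
go([424.1+5*.998,197.6-5*.0646,49.5])
E
```

```text
t 35.3 at [424.2 197.6  49.9] F [ 0.3 -1.  -0.3] y-ang 1.509 shift [ 0.0009 -0.0001  0.0098]
```

Call:
carry_out([
  [0.0005, 0, 0.014],
  [0, 0, 0.014],
  [0, 0, 0.01],
  [0, 0, 0.008],
  [0, 0, 0],
], grip=[1, 1, 1, 1, 1], turn=[0, 0, 0, 0, 0])

```text
t: 35.8
eef_pos: [447.6, 196.1, 49.3]
tcp_rot: [0.4, 1.57, 0.338]
ft_force: [0.7, 0.1, -0.6]
opening: 0.184
```

Call:
carry_out([
  [0, 0, 0.008],
  [0, 0, 0.006],
  [0, 0, 0.004],
  [0, 0, 0],
], grip=[1, 1, 1, 1], turn=[0, 0, 0, 0])

```text
t: 36.2
eef_pos: [456.2, 195.6, 49.2]
tcp_rot: [0.647, 1.571, 0.585]
ft_force: [-0.7, -0.4, -0.3]
opening: 0.186
```

The nose has passed the first cheek with no force. Continuing.

Call:
carry_out([
  [0, 0, 0.01],
  [0, 0, 0.01],
  [0, 0, 0.01],
  [0, 0, 0.008],
  [0, 0, 0],
], grip=[1, 1, 1, 1, 1], turn=[0, 0, 0, 0, 0])

```text
t: 36.7
eef_pos: [475.5, 194.4, 49.3]
tcp_rot: [0.477, 1.57, 0.415]
ft_force: [0.2, 0.4, -0.6]
opening: 0.188
```

Call:
carry_out([
  [0, 0, 0.008],
  [0, 0, 0.008],
  [0, 0, 0.006],
  [0, 0, 0.004],
  [0, 0, 0],
], grip=[1, 1, 1, 1, 1], turn=[0, 0, 0, 0, 0])

```text
t: 37.2
eef_pos: [488.1, 193.6, 49.3]
tcp_rot: [0.536, 1.571, 0.475]
ft_force: [-0.2, -0.5, -0.8]
opening: 0.184
```

Now pressing gently until the shoulder meets the cheek.

Call:
carry_out([
  [0, 0, 0.003],
  [0, 0, 0.003],
  [0, 0, 0.002],
  [0, 0, 0],
  [0, 0, 0],
], grip=[1, 1, 1, 1, 1], turn=[0, 0, 0, 0, 0])

```text
t: 37.7
eef_pos: [489.8, 193.3, 49.0]
tcp_rot: [-2.933, 1.566, -2.995]
ft_force: [-7.8, 2.2, 2.6]
opening: 0.186
```

Call:
carry_out([
  [0, 0, 0.003],
  [0, 0, 0.003],
  [0, 0, 0],
  [0, 0, 0],
  [0, 0, 0],
], grip=[1, 1, 1, 1, 1], turn=[0, 0, 0, 0, 0])

```text
t: 38.2
eef_pos: [490.0, 193.2, 48.7]
tcp_rot: [-2.938, 1.56, -2.999]
ft_force: [-19.9, 5.1, 10.2]
opening: 0.191
```

The shoulder is against the fork: 20 N, with the TCP at the predicted home position. I'll relieve most of the preload, release, lift, and look.

Call:
carry_out([
  [0, 0, -0.004],
  [0, 0, 0],
  [0, 0, 0],
  [0, 0, 0],
  [0, 0, 0],
], grip=[1, 0.4, 0.4, 0.4, 0.4], turn=[0, 0, 0, 0, 0])

```text
t: 38.7
eef_pos: [493.2, 193.3, 49.4]
tcp_rot: [0.364, 1.57, 0.303]
ft_force: [-0.3, 0.1, -0.2]
opening: 0.298
```

Call:
carry_out([
  [-0.02, 0, 0],
  [-0.05, 0, 0],
  [-0.08, 0, 0],
  [-0.08, 0, 0.05],
  [-0.06, 0, 0.09],
], grip=[0.4, 0.4, 0.4, 0.4, 0.4], turn=[0, 0, 0, 0, 0])

```text
t: 39.2
eef_pos: [559.1, 189.5, 196.2]
tcp_rot: [0.348, 1.569, 0.287]
ft_force: [0.6, 0.6, -1.0]
opening: 0.303
```

Call:
carry_out([
  [0, 0.05, 0.05],
  [0, 0, 0],
  [0, 0, 0],
  [0, 0, 0],
  [0, 0, 0],
], grip=[0, 0, 0, 0, 0], turn=[0, 0, 0, 0, 0])

```text
t: 39.7
eef_pos: [585.1, 212.3, 192.1]
tcp_rot: [-2.838, 1.57, -2.9]
ft_force: [-0.1, 0.1, 1.1]
opening: 0.491
```

```bash
python3 - <<'E'
from h import *
im,c,s=snap("w12");print(s["t"],s["eef_pos"])
th,o=-.0646,np.array([565.,64.2]);R=np.array([[np.cos(th),-np.sin(th)],[np.sin(th),np.cos(th)]])
W=lambda x,y,z:np.r_[o+R@[x,y],z]
P={"head far end top":W(-103,124,51),"shoulder top":W(-63,124,51),"plate corner -107,86,75":W(-107,86,75),"bar":W(50,128,54)}
q=proj(c,W(-63,124,51));x0,y0=max(0,int(q[0]-130)),max(0,int(q[1])-90)
for k,v in P.items():print(k,np.round((proj(c,v)-[x0,y0])*2.8),np.round(proj(c,v)))
cv2.imwrite("pics/c5.png",cv2.resize(im[y0:y0+200,x0:x0+280],None,fx=2.8,fy=2.8,interpolation=3))
E
```

```text
39.7 [585.12625645 212.26672018 192.08166172]
head far end top [363. 134.] [290.  77.]
shoulder top [365. 254.] [291. 120.]
plate corner -107,86,75 [237. 110.] [244.  68.]
bar [381. 551.] [296. 226.]
```

View pics/c5.png

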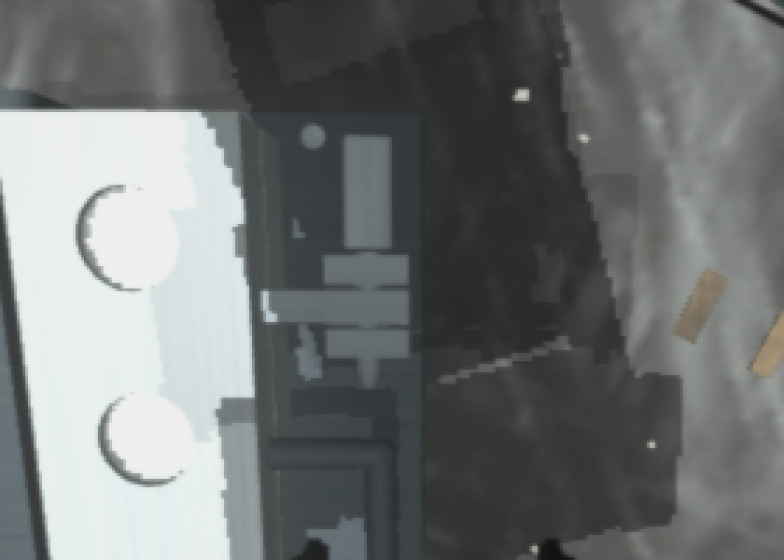

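The pin runs through the fork and lug, with the nose out the far side at ≈(368,385) in the crop. The head edge (row 248) and cheek (row 254) may have a small gap between them, so I'll measure that relative to the cheeks.

```bash
python3 - <<'E'
from h import *
c,s=load("w12");im=cv2.imread("pics/w12.png")
th,o=-.0646,np.array([565.,64.2]);R=np.array([[np.cos(th),-np.sin(th)],[np.sin(th),np.cos(th)]])
W=lambda x,y,z:np.r_[o+R@[x,y],z]
jx=lambda col,row,z:(R.T@(cast(c,(col,row),z)[:2]-o)).round(1)
print("x0,y0 off",290-363/2.8,77-134/2.8)
for col in(286,292,297,302):print(col,im[70:172,col,1].tolist())
print("rows for z51 x-103,-63:",proj(c,W(-103,124,51)),proj(c,W(-63,124,51)),"cheek z56",[proj(c,W(x,124,56))[1].round(1) for x in(-63,-53,-37,-27)],"nose z42 x-13",proj(c,W(-13,124,42)),"shaft top z47 x-63",proj(c,W(-63,124,47)))
E
```

```text
x0,y0 off 160.35714285714286 29.14285714285714
286 [58, 58, 58, 58, 59, 58, 65, 97, 112, 117, 117, 118, 117, 118, 118, 118, 118, 118, 118, 119, 118, 118, 119, 120, 120, 119, 119, 119, 119, 120, 120, 120, 119, 121, 121, 120, 121, 120, 121, 120, 122, 120, 121, 122, 121, 121, 117, 96, 71, 74, 101, 111, 112, 112, 112, 112, 112, 110, 110, 108, 95, 77, 86, 106, 109, 110, 109, 108, 108, 106, 107, 109, 108, 107, 98, 81, 85, 106, 110, 109, 109, 109, 109, 109, 106, 105, 92, 67, 61, 62, 69, 69, 70, 69, 71, 72, 71, 63, 59, 59, 59, 59]
292 [57, 56, 57, 58, 58, 58, 61, 83, 106, 114, 115, 115, 115, 115, 115, 115, 116, 116, 116, 117, 116, 117, 117, 117, 117, 116, 117, 116, 117, 117, 117, 117, 116, 117, 116, 116, 116, 117, 116, 116, 115, 116, 115, 116, 116, 115, 113, 96, 78, 107, 111, 113, 113, 112, 112, 111, 111, 111, 110, 109, 109, 105, 99, 108, 108, 110, 110, 109, 108, 107, 108, 109, 109, 108, 107, 102, 93, 107, 109, 109, 109, 109, 108, 107, 107, 106, 104, 103, 103, 102, 102, 102, 99, 99, 96, 94, 92, 82, 60, 57, 57, 57]
297 [57, 57, 57, 57, 58, 58, 60, 77, 102, 111, 113, 112, 112, 113, 113, 113, 1
[... 401 characters left out ...]
5]
302 [57, 57, 57, 57, 58, 56, 57, 57, 58, 58, 58, 57, 56, 57, 58, 57, 58, 57, 57, 56, 58, 56, 56, 57, 56, 57, 58, 57, 58, 60, 58, 58, 58, 58, 57, 58, 59, 57, 56, 57, 57, 57, 57, 57, 57, 58, 59, 58, 58, 65, 99, 110, 113, 113, 112, 111, 111, 110, 109, 106, 93, 70, 83, 107, 109, 110, 110, 110, 108, 108, 108, 108, 108, 107, 99, 74, 80, 105, 109, 108, 109, 108, 107, 107, 107, 105, 94, 73, 69, 67, 69, 69, 67, 67, 68, 69, 69, 68, 67, 68, 68, 68]
rows for z51 x-103,-63: [289.69514993  77.00801499] [290.51287036 119.65142684] cheek z56 [np.float64(119.7), np.float64(130.0), np.float64(146.2), np.float64(156.0)] nose z42 x-13 [292.09179276 167.33036997] shaft top z47 x-63 [290.82624105 119.63548231]
```

Head end (row 77.0) and nose tip (167.2) both match the fully home prediction (77.0 and 167.3). The small step at the shoulder is the head's edge chamfer, since the head also looked ~2 mm short on the bench. Last check: did the lids drop, i.e. what is the depth of their backs in the windows?

```bash
python3 - <<'E'
from h import *
c,s=load("w12");im=cv2.imread("pics/w12.png")
th,o=-.0646,np.array([565.,64.2]);R=np.array([[np.cos(th),-np.sin(th)],[np.sin(th),np.cos(th)]])
W=lambda x,y,z:np.r_[o+R@[x,y],z]
for x in(-68,0):
  for z in(75,70,65.2):print(x,z,"left/right rim",proj(c,W(x,30,z)).round(1),proj(c,W(x,64,z)).round(1))
  r=int(round(proj(c,W(x,30,75))[1]));print(r,im[r,182:200,1].tolist() ,im[r,200:235,1].tolist())
E
```

```text
-68 75 left/right rim [186.4 113.9] [223.3 114. ]
-68 70 left/right rim [188.7 114. ] [224.9 114.1]
-68 65.2 left/right rim [190.8 114.1] [226.4 114.2]
114 [240, 239, 239, 238, 221, 136, 104, 132, 184, 232, 237, 239, 240, 240, 240, 240, 240, 240] [239, 240, 240, 240, 240, 240, 240, 240, 240, 240, 240, 240, 240, 240, 240, 240, 240, 240, 239, 240, 240, 240, 239, 236, 230, 229, 229, 230, 230, 229, 229, 229, 229, 231, 230]
0 75 left/right rim [194.4 185.8] [228.9 185.8]
0 70 left/right rim [196.5 184.6] [230.4 184.7]
0 65.2 left/right rim [198.3 183.6] [231.7 183.6]
186 [239, 238, 238, 239, 240, 240, 240, 240, 240, 240, 240, 239, 222, 135, 105, 129, 150, 196] [237, 240, 240, 240, 240, 240, 240, 240, 240, 240, 240, 240, 240, 240, 240, 240, 240, 240, 240, 240, 240, 240, 240, 240, 240, 240, 240, 240, 238, 231, 224, 223, 224, 225, 226]
```

Windows 0 and 1 read as dropped: the crescents end at ≈190.3 and 198.8, against 190.8 and 198.3 predicted for dropped lids (188.7 and 196.5 if stuck). Checking window 2 from w9.

```bash
python3 - <<'E'
from h import *
c,s=load("w9");im=cv2.imread("pics/w9.png")
th,o=-.0646,np.array([565.,64.2]);R=np.array([[np.cos(th),-np.sin(th)],[np.sin(th),np.cos(th)]])
W=lambda x,y,z:np.r_[o+R@[x,y],z]
for x in(0,68):
  a=[proj(c,W(x-6*(x>0),47-15.9*(x>0)-17*(x==0),z)) for z in(75,70,65.2)];print(x,np.round(a,1).tolist())
  r=int(round(a[0][1]));l=int(a[0][0])-5;print(r,l,im[r,l:l+20,1].tolist())
E
```

```text
0 [[97.8, 193.4], [101.5, 192.2], [104.9, 191.0]]
193 92 [239, 239, 239, 239, 236, 223, 155, 93, 87, 107, 135, 140, 146, 188, 236, 240, 240, 240, 240, 240]
68 [[111.0, 250.9], [114.3, 248.8], [117.3, 246.8]]
251 106 [238, 239, 237, 236, 228, 179, 96, 94, 123, 136, 153, 198, 233, 239, 239, 240, 239, 239, 239, 239]
```

All three lids have dropped: the window 2 crescent ends at ≈117, with 117.3 predicted for dropped and 114.3 for stuck. The arm is clear, so I'm handing in.

```bash
python3 -c "
from cell import env
s=env.state();print(s['t'],s['eef_pos'],s['ft_force']);print(env.job_done())"
```

```text
39.75 [585.25813203 212.33266261 192.10482319] [0.33564123 0.3677578  0.34510455]
the job is handed in; nothing more can be done
None
```

The job is done and handed in at 39.8 s: the plate was laid fully open, all three lids were seated knob-up, and the plate was swung shut to its stop in small even steps. The headed pin, which had been knocked aside during the run, was found again and pushed home, then released.

**Pin:** the last wrist picture puts its head end and nose tip within 0.2 px of the fully home prediction, and the push stopped at about 20 N. The head's front edge showed about 2 px short of the cheek. I put that down to a chamfer on the head, because the head also measured about 2 mm short on the bench.

**Lids:** the depth of their backs seen through the plate windows fits "dropped into the nest" for all three. The middle one was checked in two views and the other two in one view each.

**Forces:** the largest I read was about 35 N, during the swing and at the shut stop. That is close to the 40 N limit, but it was wrist force taken through the fingers.

**Not checked:** I kept the arm clear of the marker, cork block and chisel but did not measure them again at the end.

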